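# Hang the job-card carrier on the rail and slide it to its stop

### The arm

A 6-joint arm with a two-finger parallel gripper is mounted at the origin on the work surface. World frame = base frame: x ahead of the robot, y to its left, z up, the work surface at z = 0. Lengths are in mm, angles in rad, forces in N, time in s.
With the tool pointing down it reaches from about 300 to 775 mm from the base axis. Payload 14.6 kg.
Tool frame: the origin (TCP) lies between the finger pads; the fingertips stand manip.finger_overhang ahead of it and the grasp point (between the pads) lies 2 mm behind it (manip.finger_overhang is the distance from the TCP to the fingertips, in mm); z points along the fingers, y is the direction in which the jaws open and shut (so a half turn about z gives the same grasp; the last joint's range is limited). The gripper opens to 94 mm and grips with 3 to 60 N. Pads are 16 mm wide; open, the fingers measure 119 mm over their backs; the gripper's body (75 mm by 177 mm) begins 78 mm behind the grasp point.
Start: joints at [1.135, 0.3, 1.521, -0, 1.321, -0.067], TCP at [198.27, 513.009, 222.446] pointing down, gripper open.
Joint ranges: [-3.03, 3.03], [-0.79, 2.21], [0.23, 2.52], [-1.04, 4.18], [0, 3.07], [-2.55, 2.55]. Speed limits (rad/s): [2.22, 2.22, 2.57, 3.14, 3.14, 3.14].

### API

Orientations are given as [roll, pitch, yaw] about the fixed x, y, z axes, in that order (R = Rz(yaw) Ry(pitch) Rx(roll)).
In Python, from cell import manip gives the robot as it stands.
- The arm moves only by the tool drive_tool, never from a script. Its argument "steps" is a list of rows, each an object with "delta_pos": the shift along the world's x, y, z in mm, a list of three; "yaw": the turn about the world's z in rad; "hand": the finger opening in mm, from 0 to 94. A call has 1 to 5 rows; each row shifts and turns the commanded pose from where the row before left it; what a row does not reach is not made up. A row lasts 1/12 s, in which the tool goes at most 41.7 mm and 7.16 degrees, less where a joint would pass 70% of its speed; a pose out of reach is approached as far as the arm can. A call is refused whole if a number of a shift passes 41.7 or a number of a turn 0.125, either way. A call with a gripper value outside its range is refused whole. The fingers move at their own pace and stop on an object; "squeeze" is the grip in N (left out, the last holds). Time passes only in rows, so rows that do not move let the fingers close. It gives the time, the measured TCP pose, the force and the opening at its end, in the units of the state.
- manip.read_state(): the state, without advancing time (a new reading comes with each control period).
- manip.camera(name): name is "side" or "top" or "wrist"; returns a dict with "frame" (480x640x3 uint8, red, green, blue), "range_z" (480x640 float32, mm along the optical axis (not along the pixel's ray), 0 where there is no reading), "intrinsics" (3x3 intrinsics, pixels), "dist_coeffs" ([k1, k2, p1, p2, k3] as OpenCV has them; the pictures are not rectified), "position" and "attitude" of the camera in the world. Camera axes: x right, y down, z forward; pixel columns grow to the right and rows downward; lengths in mm; the calibration is good to about 2 mm. A picture is of the moment at which its call begins.
- manip.sign_off(): hands the job in, once; it reports no verdict.
The state is a dict: "clock": time; "joints": joint angles; "qd": joint speeds; "effort": joint torques, N m; "eef_pos": TCP position; "eef_rot": TCP orientation; "wrist_force": force on the tool from outside, world axes, zero at the start; "moment": the same for the moment, N m; "finger_gap": finger opening in mm.
Only numpy, scipy, OpenCV 4.12 (cv2) and the standard library are available. Lean on these libraries where they do the work, as an engineer would, in place of code of your own. Each camera call takes 0.05 s, during which the arm holds its last target.

### The job

Take the wide job-card carrier out of the slotted rack, hook it over the open part of the rail, then slide it along under the trunking, gently, until you feel it butt against the stop collar, and leave it hanging there, upright and at rest. Leave the narrow carrier in the rack and knock nothing over.

Things in the scene. Friction and masses are not known exactly. Their poses are not given: they have to be found in the camera images.
- carrier_wide: The wide job-card carrier, about 0.15 kg (0.7 to 1.4 times that): aluminium hook above, grey panel with a paper card below, black handle bar in front. It stands in the rack within 6 degrees of upright, and hangs likewise. Origin: where the rail's axis lies when it hangs fully home. z up, y along the rail, -x the handle's side (towards the robot).
- carrier_wide_hook (a point): The wide carrier's hook (same point and axes as the carrier): an upside-down U, 30 wide (y -15 to 15). Inner gap 18 (x -9 to 9), underside of its top at z 6, top face at z 11, walls 5 thick, rear lip down to z -14, front wall down to the panel at z -50. So the rail goes in from the rear, through the 36 high mouth between lip and panel; then the carrier sinks 32. When seated, the rail touches the underside of its top.
- carrier_wide_panel (a point): Centre of the wide carrier's panel, 100 wide (y) x 80 high (z) x 8 thick (x); carrier frame x 9.6, z -90, so the panel spans z -130 to -50, straight below the hook.
- carrier_wide_grip (a point): Point on the axis of the wide carrier's handle bar (carrier frame x -60.6, z -2.5), 32 from its foot. The bar is 18 wide (y), 14 thick, 58 long; it rises from its foot (x -40, z -27) away from the panel, leaning 40 degrees from vertical to -x, to x -77, z 17. A 14 wide arm joins the foot to the hook. Grip it across its width with the tool tilted like the bar.
- carrier_narrow: A like carrier with a panel only 50 wide, otherwise the same shape. It stays in the rack. Origin and axes as for the wide one.
- rack: Fixed dark steel rack, 81 deep (x) x 270 long (y) x 38 high, with one open slot along y in the middle, 10.6 wide, 30 deep (slot floor at z 8). Both carriers stand in it, centred 65 either side of its middle, give or take 8. Origin: centre of its underside, z up.
- rail: Fixed rail unit. Origin on the table under the rail; the round steel rail, 12 in diameter, runs along its y at x 0, z 250. Right end (y -172): a slim round post 18 wide, head at z 259. Left end (y 187): a 40 x 40 square post to z 300. The carrier's handle must face -x (the robot's side).
- rail_open (a point): On the rail's axis, middle of its open part (rail unit y -85), which runs from y -160 to y -10 with nothing above it: hook on here. Axes as the rail unit's.
- trunking (a point): Centre of the underside of the grey trunking box over the rail's left half: 55 deep (rail unit x -45 to 10), 217 long (y -10 to 207), 75 high (z 274 to 349). Too low to hook anything on beneath it, and in the way of an upright tool that holds the carrier: lean the tool back to the robot's side.
- stop: Steel stop collar fixed on the rail under the trunking: a disc 26 in diameter, 12 thick along the rail (y -6 to 6), small screw head on top. Origin: its centre, on the rail's axis; axes as the rail unit's. Rigid: press it with a few N, never over 30. The carrier comes to it from -y; in contact the carrier's origin is 21 from the collar's.
- mug: White mug, 76 wide, 90 high, bystander. Origin: centre of underside.
- pen_pot: Dark steel pen pot, 72 wide, 100 high, bystander. Origin: centre of underside.
- paint_can: Bare metal can, 66 wide, 110 high, bystander. Origin: centre of underside.
Mind the look-alikes: they are no part of the job. Leave any brown or yellow look-alike of the carrier_wide alone.

How it is judged (in metres and radians):
On the way, in this order (a step that is already met when the one before it is completed fails the run):
1. the wide carrier's hook sits over the open part of the rail, seated on it (x of carrier_wide in the frame of rail between -0.007 and 0.007 m and z of carrier_wide in the frame of rail between 0.244 and 0.256 m and y of carrier_wide in the frame of rail below -0.025 m and contact force between carrier_wide and rail above 0.3 N), for 0.2 s.
2. slid along the rail, the carrier is felt to press against the stop collar (over 0.5 N) (x of carrier_wide in the frame of rail between -0.007 and 0.007 m and z of carrier_wide in the frame of rail between 0.244 and 0.256 m and contact force between carrier_wide and stop above 0.5 N), for 0.06 s.
At the end, for the whole second after the job is handed in: The wide carrier hangs on the rail (hook seated within 6 mm in height and 7 mm across), upright within 0.2 rad, its hook within 3.5 mm of the stop collar on the open part's side, released and at rest (under 20 mm/s) (x of carrier_wide in the frame of rail between -0.007 and 0.007 m and z of carrier_wide in the frame of rail between 0.244 and 0.256 m and y of carrier_wide in the frame of stop between -0.0245 and -0.018 m and angle between carrier_wide's own z axis and vertical below 0.2 rad and linear speed of carrier_wide below 0.02 m/s); the robot touches nothing.
It fails at once if the carrier is rammed against the stop collar (over 30 N) (contact force between carrier_wide and stop above 30 N).
It fails at once if the narrow carrier is taken out or shifted by more than 40 mm (distance of carrier_narrow from where it was at the start of the episode above 0.04 m).
It fails at once if the mug is knocked over (angle between mug's own z axis and vertical above 0.6 rad).
It fails at once if the pen pot is knocked over (angle between pen_pot's own z axis and vertical above 0.6 rad).
It fails at once if the paint can is knocked over (angle between paint_can's own z axis and vertical above 0.6 rad).
It also fails if it takes over 69 s, if anything falls off the work surface, if the arm or the gripper's body presses on something with over 40 N, if the wrist force passes 120 N, or if a joint passes its speed limit or range.

## Working session

There is one attempt and no reset: what is moved stays moved. The work goes in short steps, Python scripts to look and compute and a tool call to move; the robot and the scene stay as the last step left them, time stands still between calls to the robot, and variables do not carry over. Pictures are saved under pics/ and viewed, and the job is handed in when it is done.

Besides the shell and the picture viewer there is one more tool, called after ">>>" by a JSON object that holds its "api" and its "payload", one argument or row to a line. drive_tool: Moves the arm, as the interface text tells. Its arguments: {"type":"object","properties":{"steps":{"type":"array"},"squeeze":{"type":"number"}},"required":["steps"]}

```bash
ls -la; mkdir -p pics; cat > h.py <<'E'
import numpy as np,cv2
from cell import manip
from scipy.spatial.transform import Rotation as R
def snap(name,fn):
    c=manip.camera(name); np.savez('%s.npz'%fn,**{k:np.array(v) for k,v in c.items()})
    cv2.imwrite('pics/%s.png'%fn,c['frame'][:,:,::-1]); return c
def load(fn): return dict(np.load('%s.npz'%fn))
def rot(a):
    a=np.array(a,float)
    return a if a.shape==(3,3) else (R.from_euler('xyz',a).as_matrix() if a.size==3 else R.from_quat(a).as_matrix())
def world(c,uv,z=None):
    uv=np.array(uv,float).reshape(-1,1,2)
    n=cv2.undistortPoints(uv,c['intrinsics'],c['dist_coeffs'])[:,0]
    if z is None: z=np.array([c['range_z'][int(v),int(u)] for u,v in uv[:,0]])
    p=np.c_[n,np.ones(len(n))]*np.array(z).reshape(-1,1)
    return p@rot(c['attitude']).T+np.array(c['position'])
def proj(c,P):
    Rm=rot(c['attitude']); q=(np.array(P,float).reshape(-1,3)-np.array(c['position']))@Rm
    return cv2.projectPoints(q,np.zeros(3),np.zeros(3),c['intrinsics'],c['dist_coeffs'])[0][:,0]
E
python3 - <<'E'
from h import *
print(manip.read_state()); print([a for a in dir(manip) if a[0]!='_'],manip.finger_overhang)
for n in ['side','top','wrist']:
    c=snap(n,n+'0'); print(n,c['position'],c['attitude'],c['intrinsics'][0],c['dist_coeffs'])
E
```

```text
total 12
drwxr-xr-x  3 agent agent 4096 Dec  6 19:59 .
drwxr-xr-x 23 root  root  4096 Dec  6 19:59 ..
drwxr-xr-x  2 agent agent 4096 Dec  6 19:59 pics
{'clock': 0.0, 'joints': array([ 1.13536862e+00,  3.00461834e-01,  1.52157186e+00, -1.04985397e-05,
        1.32069651e+00, -6.66098141e-02]), 'qd': array([ 5.17342318e-04,  3.07155140e-04,  4.54223658e-07, -1.21090596e-04,
        2.40559848e-04,  1.75762569e-03]), 'effort': array([-2.60705401e-04, -5.31807518e+01, -3.52745819e+01,  7.08202645e-02,
        2.43411079e-02, -1.21746898e-04]), 'eef_pos': array([198.19130287, 512.79360077, 221.8953007 ]), 'eef_rot': array([-3.14045694e+00, -6.55700421e-05,  2.77277733e+00]), 'wrist_force': array([-0.84576123,  0.3532743 , -0.44061385]), 'moment': array([-0.05871254,  0.04208406,  0.0116338 ]), 'finger_gap': 94.11611726360661}
['Unreachable', 'camera', 'finger_overhang', 'read_state', 'sign_off'] 17.0
side [476.68833604 751.02507606 699.34375621] [-2.10705995  0.01228677 -3.07584824] [454.72287528   0.         322.94134006] [0.02126776 0.         0.         0.         0.        ]
top [ 386.19373017  -97.4544764  1686.78912539] [-3.05069017e+00  1.70122060e-03 -1.57316883e+00] [516.6030167   0.        305.0189608] [-0.09177011  0.          0.          0.          0.        ]
wrist [135.86573354 536.2531542  383.06343251] [2.90915513e+00 1.15598406e-03 1.20077944e+00] [400.51816345   0.         314.04580657] [-0.07429247  0.          0.          0.          0.        ]
```

View pics/side0.png

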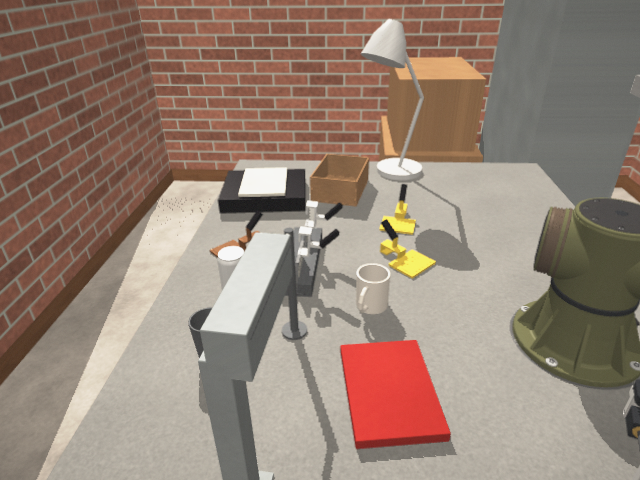

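View pics/top0.png

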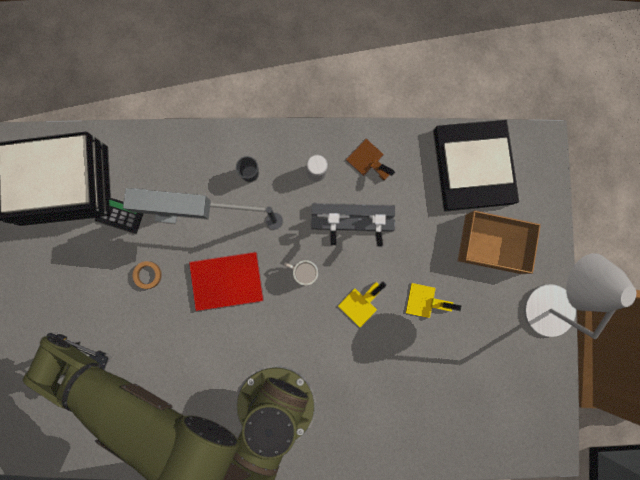

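View pics/wrist0.png

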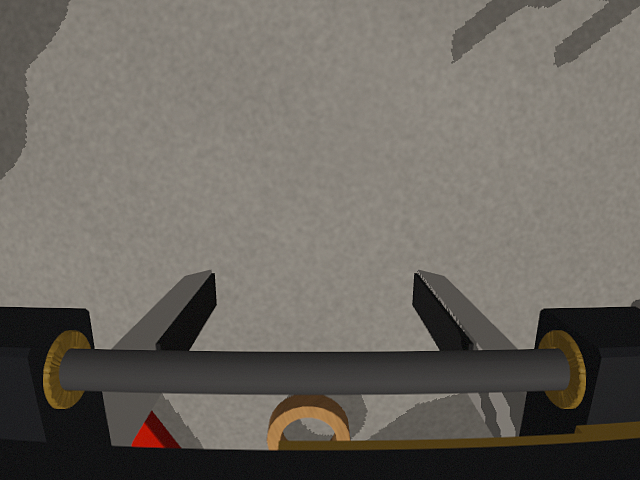

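```bash
python3 - <<'E'
from h import *
c=load('top0');i=c['frame'][:,:,::-1]
a=cv2.resize(i[190:260,190:410],None,fx=3.6,fy=3.6,interpolation=cv2.INTER_CUBIC);cv2.imwrite('pics/t1.png',a)
c=load('side0');i=c['frame'][:,:,::-1]
a=cv2.resize(i[180:350,190:420],None,fx=3.4,fy=3.4,interpolation=cv2.INTER_CUBIC);cv2.imwrite('pics/s1.png',a)
E
```

```text
(no output)
```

View pics/t1.png

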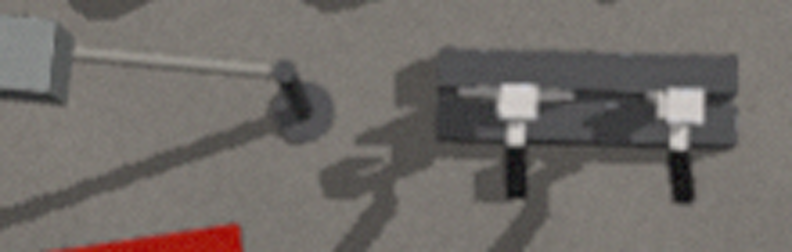

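View pics/s1.png

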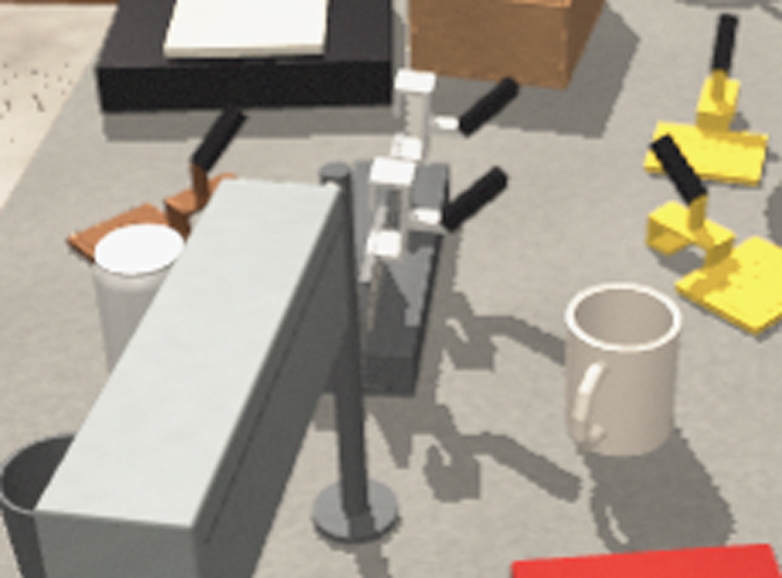

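```bash
python3 - <<'E'
from h import *
np.set_printoptions(precision=1,suppress=True)
c=load('top0')
f=lambda x,y:(190+x/3.6,190+y/3.6)
P={'hookW':(518,103),'hookN':(686,105),'tipW':(516,190),'tipN':(683,195),'footW':(514,155),'footN':(679,158),'railR':(265,71),'railM':(180,62),'railL':(90,53),'posthead':(283,70),'trunkTop':(30,50)}
for k,v in P.items(): print(k,world(c,[f(*v)])[0])
vv,uu=np.mgrid[0:480,0:640]
W=world(c,np.c_[uu.ravel(),vv.ravel()],c['range_z'].ravel()).reshape(480,640,3)
np.save('topW.npy',W)
r=W[:, :,:]
# trunking top
m=(abs(W[...,2]-349)<12); m[:, :110]=False;m[:,230:]=False;m[:180]=False;m[225:]=False
q=W[m]; print('trunk top',len(q),np.median(q,0)); print(cv2.minAreaRect(q[:,:2].astype(np.float32)))
m=(abs(W[...,2]-38)<8);m[:, :305]=False;m[:,400:]=False;m[:195]=False;m[235:]=False
q=W[m]; print('rack',len(q),np.median(q,0)); print(cv2.minAreaRect(q[:,:2].astype(np.float32)))
m=(abs(W[...,2]-254)<14);m[:, :205]=False;m[:,262:]=False;m[:200]=False;m[:,:][215:]=False
q=W[m];print('rail',len(q),q.mean(0),q.std(0),cv2.fitLine(q[:,:2].astype(np.float32),cv2.DIST_HUBER,0,.01,.01).ravel())
for n,(a,b) in {'W':(322,345),'N':(369,392)}.items():
    m=(W[...,2]>150);m[:, :a]=False;m[:,b:]=False;m[:205]=False;m[250:]=False
    q=W[m];h=q[:,2]>np.percentile(q[:,2],50)
    print(n,len(q),q.min(0),q.max(0)); 
    m2=m&(np.arange(480)[:,None]<225); q=W[m2]; print(' hook',len(q),q.mean(0),cv2.minAreaRect(q[:,:2].astype(np.float32)))
E
```

```text
hookW [ 584.3 -181.8  152. ]
hookN [ 582.1 -321.6  153.4]
tipW [ 511.8 -179.6  150.4]
tipN [ 507.6 -319.   146. ]
footW [ 542.8 -179.2  131.7]
footN [ 540.8 -319.3  123.4]
railR [596.5  20.4 255.2]
railM [603.3  86.3 258.9]
railL [611.6 157.7 253. ]
posthead [596.5   6.  260.5]
trunkTop [599.3 185.2 346.7]
trunk top 1730 [604.2 274.5 349.7]
((604.8967895507812, 276.357666015625), (218.7486572265625, 56.99001693725586), 84.1209716796875)
rack 1551 [ 613.5 -249.8   38.2]
((604.5932006835938, -250.01495361328125), (266.6706237792969, 82.18260192871094), 88.47359466552734)
rail 221 [604.8  99.  255.4] [ 5.4 42.2  3.6] [  0.1   1.  604.6  99.4]
W 38 [ 386.2 -197.1  150.2] [ 598.3  -97.5 1686.8]
 hook 24 [ 578.4 -179.1  216.2] ((490.1651306152344, -148.7194061279297), (26.57975196838379, 230.31739807128906), 70.336669921875)
N 46 [ 386.2 -332.4  150. ] [ 595.2  -97.5 1686.8]
 hook 31 [ 577.  -312.8  201.9] ((495.5067443847656, -210.85728454589844), (26.726835250854492, 313.8851623535156), 39.08108139038086)
```

>>> {"api": "drive_tool", "payload": {
  "steps": [
    {"delta_pos":[14,-34,4],"yaw":0.017,"hand":94},
    {"delta_pos":[14,-34,4],"yaw":0.017,"hand":94},
    {"delta_pos":[14,-34,4],"yaw":0.017,"hand":94},
    {"delta_pos":[14,-34,4],"yaw":0.017,"hand":94},
    {"delta_pos":[14,-34,4],"yaw":0.017,"hand":94}
  ],
  "squeeze": 40
}}

```text
clock: 0.57
eef_pos: [268.4, 341.3, 242.4]
eef_rot: [-3.141, -0.0, 2.859]
wrist_force: [0.8, 0.2, -0.7]
finger_gap: 94.2
```

>>> {"api": "drive_tool", "payload": {
  "steps": [
    {"delta_pos":[14,-34,4],"yaw":0.017,"hand":94},
    {"delta_pos":[14,-34,4],"yaw":0.017,"hand":94},
    {"delta_pos":[14,-34,4],"yaw":0.017,"hand":94},
    {"delta_pos":[14,-34,4],"yaw":0.017,"hand":94},
    {"delta_pos":[14,-34,4],"yaw":0.017,"hand":94}
  ]
}}

```text
clock: 0.98
eef_pos: [338.4, 171.3, 262.7]
eef_rot: [3.141, 0.0, 2.944]
wrist_force: [1.0, 0.0, -0.6]
finger_gap: 93.9
```

>>> {"api": "drive_tool", "payload": {
  "steps": [
    {"delta_pos":[14,-34,4],"yaw":0.017,"hand":94},
    {"delta_pos":[14,-34,4],"yaw":0.017,"hand":94},
    {"delta_pos":[14,-34,4],"yaw":0.017,"hand":94},
    {"delta_pos":[14,-34,4],"yaw":0.017,"hand":94},
    {"delta_pos":[14,-34,4],"yaw":0.017,"hand":94}
  ]
}}

```text
clock: 1.4
eef_pos: [408.4, 1.1, 282.7]
eef_rot: [3.142, 0.0, 3.028]
wrist_force: [0.1, 0.8, 0.0]
finger_gap: 94.2
```

>>> {"api": "drive_tool", "payload": {
  "steps": [
    {"delta_pos":[7,-34,4],"yaw":0.017,"hand":94},
    {"delta_pos":[7,-34,4],"yaw":0.017,"hand":94},
    {"delta_pos":[7,-34,4],"yaw":0.017,"hand":94},
    {"delta_pos":[7,-34,4],"yaw":0.017,"hand":94},
    {"delta_pos":[7,-34,4],"yaw":0.017,"hand":94}
  ]
}}

```text
clock: 1.82
eef_pos: [443.1, -168.8, 302.5]
eef_rot: [3.141, -0.0, 3.113]
wrist_force: [0.8, 0.9, 0.1]
finger_gap: 94.0
```

```bash
python3 - <<'E'
from h import *
c=snap('wrist','w1');s=manip.read_state();print(s['eef_pos'],s['eef_rot'],s['clock'],c['position'],c['attitude'])
E
```

```text
[ 443.92386047 -173.10766482  302.71768072] [-3.14026172e+00  3.70544868e-05  3.11260051e+00] 1.8667 [ 376.34503108 -167.62980695  463.65274464] [2.90922569e+00 4.22978541e-05 1.54137563e+00]
```

View pics/w1.png

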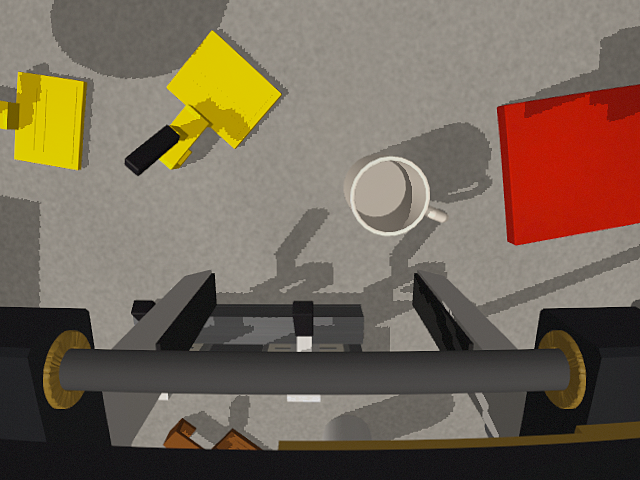

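```bash
python3 - <<'E'
from h import *
np.set_printoptions(precision=1,suppress=True)
c=load('w1');i=c['frame'][:,:,::-1]
a=cv2.resize(i[290:410,120:400],None,fx=2.8,fy=2.8,interpolation=cv2.INTER_CUBIC);cv2.imwrite('pics/w1c.png',a)
for p in [(295,303),(312,303),(303,304),(294,332),(313,332),(304,318),(305,342),(143,305),(289,396),(320,396),(304,397)]: print(p,world(c,[p])[0])
E
```

```text
(295, 303) [ 507.  -187.8  143.9]
(312, 303) [ 507.5 -173.3  143.7]
(303, 304) [ 508.1 -181.   143.9]
(294, 332) [ 586.9 -197.2   36.7]
(313, 332) [ 546.8 -173.6  119. ]
(304, 318) [ 519.8 -180.5  146.8]
(305, 342) [ 561.7 -181.9  110. ]
(143, 305) [ 505.1 -319.2  145.5]
(289, 396) [ 595.4 -196.7  148. ]
(320, 396) [ 700.9 -169.3   -2.3]
(304, 397) [ 597.7 -183.3  146.8]
```

View pics/w1c.png

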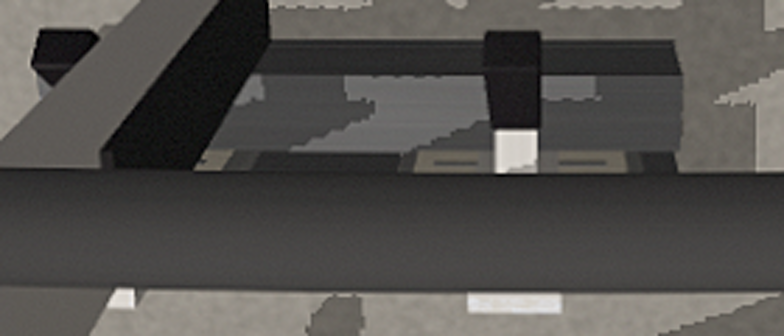

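>>> {"api": "drive_tool", "payload": {
  "steps": [
    {"delta_pos":[30,-2,0],"yaw":0,"hand":60},
    {"delta_pos":[30,-2,0],"yaw":0,"hand":60},
    {"delta_pos":[20,0,-20],"yaw":0,"hand":60},
    {"delta_pos":[0,0,-35],"yaw":0,"hand":60},
    {"delta_pos":[0,0,-10],"yaw":0,"hand":60}
  ]
}}

```text
clock: 2.28
eef_pos: [522.4, -170.3, 232.4]
eef_rot: [3.139, -0.006, 3.113]
wrist_force: [0.8, 0.2, -0.4]
finger_gap: 64.2
```

>>> {"api": "drive_tool", "payload": {
  "steps": [
    {"delta_pos":[0,0,0],"yaw":0,"hand":60}
  ]
}}

```text
clock: 2.37
eef_pos: [522.1, -170.5, 234.7]
eef_rot: [3.14, -0.005, 3.113]
wrist_force: [0.7, -0.8, -0.0]
finger_gap: 60.8
```

```bash
python3 - <<'E'
from h import *
np.set_printoptions(precision=1,suppress=True)
c=snap('wrist','w2');s=manip.read_state();print(s['eef_pos'],s['eef_rot'],s['clock'])
i=c['frame'][:,:,::-1]
cv2.imwrite('pics/w2c.png',cv2.resize(i[240:480,160:480],None,fx=2.4,fy=2.4,interpolation=cv2.INTER_CUBIC))
E
```

```text
[ 522.8 -170.8  237.3] [ 3.1 -0.   3.1] 2.4167
```

View pics/w2c.png

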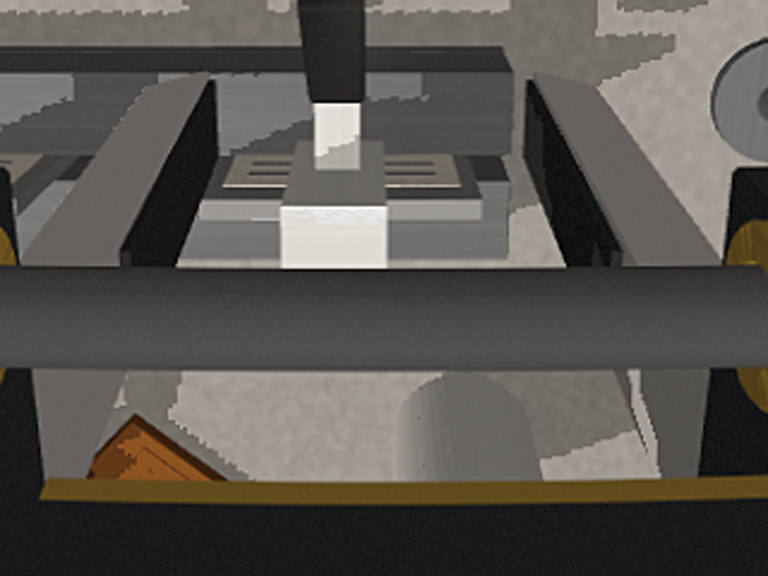

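```bash
python3 - <<'E'
from h import *
np.set_printoptions(precision=1,suppress=True)
c=load('w2')
f=lambda x,y:(160+x/2.4,240+y/2.4)
for n,p in {'hookfrontL':(285,212),'hookfrontR':(383,212),'hooktop':(334,235),'hookmid low':(334,260),'barfootL':(312,97),'barfootR':(356,97),'barmid':(333,50),'bartop':(332,10),'panelL':(205,207),'panelR':(476,207),'slot/rack L':(450,55)}.items(): print(n,world(c,[f(*p)])[0])
print(world(c,[(300,241),(300,245)]))
E
```

```text
hookfrontL [ 574.8 -196.6  146.3]
hookfrontR [ 576.1 -169.   145.1]
hooktop [ 582.4 -183.1  146. ]
hookmid low [ 589.7 -183.3  147.1]
barfootL [ 551.9 -189.8  113.5]
barfootR [ 551.8 -176.2  115. ]
barmid [ 530.6 -181.7  135.7]
bartop [ 515.8 -180.9  149.1]
panelL [ 600.6 -231.1   86.2]
panelR [ 602.8 -136.4   87.7]
slot/rack L [ 569.7 -138.9   12. ]
[[ 513.4 -179.7  150.7]
 [ 516.1 -179.8  150.3]]
```

>>> {"api": "drive_tool", "payload": {
  "steps": [
    {"delta_pos":[2,-11,-25],"yaw":0,"hand":60},
    {"delta_pos":[0,0,-30],"yaw":0,"hand":60},
    {"delta_pos":[0,0,-30],"yaw":0,"hand":50},
    {"delta_pos":[0,0,-20],"yaw":0,"hand":40},
    {"delta_pos":[0,0,0],"yaw":0,"hand":40}
  ]
}}

```text
clock: 2.83
eef_pos: [524.2, -181.8, 130.9]
eef_rot: [3.14, -0.003, 3.112]
wrist_force: [0.3, 1.1, -0.3]
finger_gap: 43.8
```

>>> {"api": "drive_tool", "payload": {
  "steps": [
    {"delta_pos":[0,0,0],"yaw":0,"hand":0},
    {"delta_pos":[0,0,0],"yaw":0,"hand":0},
    {"delta_pos":[0,0,0],"yaw":0,"hand":0},
    {"delta_pos":[0,0,0],"yaw":0,"hand":0}
  ]
}}

```text
clock: 3.17
eef_pos: [525.9, -182.1, 134.3]
eef_rot: [-3.141, 0.002, 3.113]
wrist_force: [-2.4, 3.5, 7.1]
finger_gap: 17.8
```

>>> {"api": "drive_tool", "payload": {
  "steps": [
    {"delta_pos":[0,0,0],"yaw":0,"hand":0},
    {"delta_pos":[0,0,0],"yaw":0,"hand":0},
    {"delta_pos":[0,0,0],"yaw":0,"hand":0},
    {"delta_pos":[0,0,0],"yaw":0,"hand":0}
  ]
}}

```text
clock: 3.5
eef_pos: [525.7, -181.9, 134.2]
eef_rot: [-3.141, 0.002, 3.113]
wrist_force: [-4.4, 2.5, 9.2]
finger_gap: 17.3
```

>>> {"api": "drive_tool", "payload": {
  "steps": [
    {"delta_pos":[0,0,5],"yaw":0,"hand":0},
    {"delta_pos":[0,0,8],"yaw":0,"hand":0},
    {"delta_pos":[0,0,10],"yaw":0,"hand":0},
    {"delta_pos":[0,0,12],"yaw":0,"hand":0},
    {"delta_pos":[0,0,15],"yaw":0,"hand":0}
  ],
  "squeeze": 55
}}

```text
clock: 3.92
eef_pos: [524.8, -182.0, 183.3]
eef_rot: [3.141, -0.001, 3.113]
wrist_force: [0.9, 0.7, -2.5]
finger_gap: 17.5
```

>>> {"api": "drive_tool", "payload": {
  "steps": [
    {"delta_pos":[0,0,15],"yaw":0,"hand":0},
    {"delta_pos":[0,0,10],"yaw":0,"hand":0},
    {"delta_pos":[0,0,0],"yaw":0,"hand":0}
  ]
}}

```text
clock: 4.17
eef_pos: [525.8, -182.3, 210.2]
eef_rot: [-3.14, 0.003, 3.113]
wrist_force: [0.7, -0.1, -2.1]
finger_gap: 17.4
```

```bash
python3 - <<'E'
from h import *
np.set_printoptions(precision=1,suppress=True)
c=snap('wrist','w3');s=manip.read_state();print(s['eef_pos'],s['eef_rot'],s['clock'],s['wrist_force'],s['moment'])
i=c['frame'][:,:,::-1]
cv2.imwrite('pics/w3c.png',cv2.resize(i[240:480,160:480],None,fx=2.4,fy=2.4,interpolation=cv2.INTER_CUBIC))
c=snap('side','s3');i=c['frame'][:,:,::-1]
cv2.imwrite('pics/s3c.png',cv2.resize(i[100:320,190:440],None,fx=2.7,fy=2.7,interpolation=cv2.INTER_CUBIC))
E
```

```text
[ 525.5 -182.2  208.5] [-3.1  0.   3.1] 4.2167 [ 0.6  0.4 -2.2] [ 0.1  0.1 -0. ]
```

View pics/w3c.png

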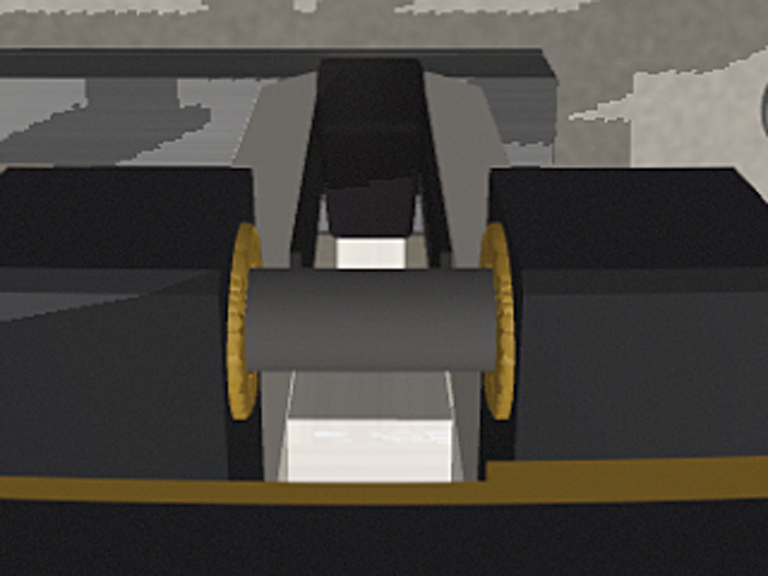

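View pics/s3c.png

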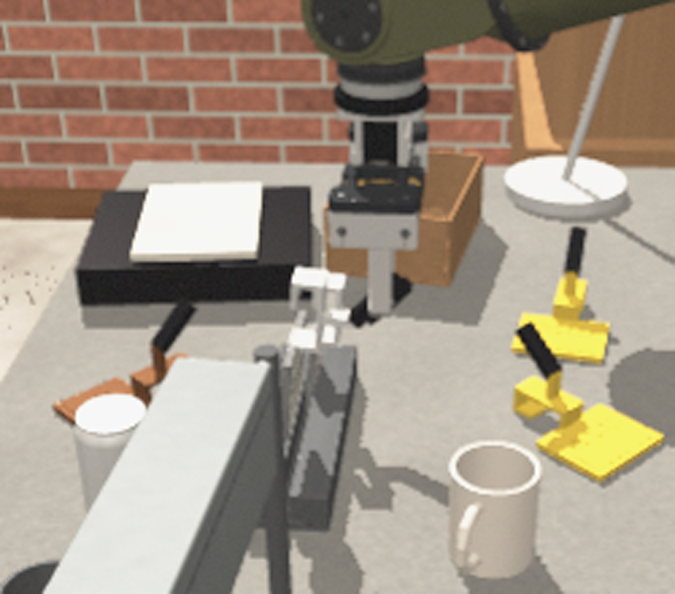

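```bash
python3 - <<'E'
from h import *
np.set_printoptions(precision=1,suppress=True)
c=load('w3')
f=lambda x,y:(160+x/2.4,240+y/2.4)
for n,p in {'hookfrontL':(295,424),'hookfrontR':(445,424),'hooktop':(370,440),'hooktopRear':(370,470),'armtop':(370,250),'bartop':(370,65),'barmid':(370,120),'barend edge':(370,128),'frontwall':(370,400),'frontwall hi':(370,414)}.items(): print(n,world(c,[f(*p)])[0])
c=load('s3')
g=lambda x,y:(190+x/2.7,100+y/2.7)
# fit plane to panel visible region? hook top
for n,p in {'hooktop':(318,277),'liprear':(300,300)}.items(): print(n,world(c,[g(*p)])[0])
E
```

```text
hookfrontL [ 572.5 -198.   222.8]
hookfrontR [ 574.6 -170.8  221.1]
hooktop [ 577.4 -184.6  221.4]
hooktopRear [ 582.9 -184.7  222.8]
armtop [ 557.9 -184.   185.5]
bartop [ 506.5 -182.5  217.7]
barmid [ 513.2 -182.6  225.9]
barend edge [ 514.7 -182.7  225.5]
frontwall [ 574.  -184.5  214.4]
frontwall hi [ 573.5 -184.5  219.2]
hooktop [ 579.8 -188.3  218.7]
liprear [ 642.9 -554.9   -0.5]
```

```bash
python3 - <<'E'
from h import *
np.set_printoptions(precision=4,suppress=True)
from h import *
c=load('top0');W=np.load('topW.npy')
m=(abs(W[...,2]-254)<9);m[:, :210]=False;m[:,262:]=False;m[:200]=False;m[215:]=False
q=W[m];l=cv2.fitLine(q[:,:2].astype(np.float32),cv2.DIST_HUBER,0,.01,.01).ravel();print('rail',len(q),l, np.median(q[:,2]))
m=(abs(W[...,2]-349)<8); m[:, :110]=False;m[:,230:]=False;m[:180]=False;m[225:]=False
q=W[m];r=cv2.minAreaRect(q[:,:2].astype(np.float32));print(r,q.mean(0))
u,s,v=np.linalg.svd(q[:,:2]-q[:,:2].mean(0),full_matrices=False);print(v[0])
# side camera: rail intensity
c=load('side0');vv,uu=np.mgrid[0:480,0:640]
S=world(c,np.c_[uu.ravel(),vv.ravel()],c['range_z'].ravel()).reshape(480,640,3)
m=(abs(S[...,2]-349)<5)&(S[...,0]>500)&(S[...,0]<700)&(S[...,1]>100)
q=S[m];print('side trunk',len(q),q.mean(0),cv2.minAreaRect(q[:,:2].astype(np.float32)))
m=(abs(S[...,2]-240)<25)&(abs(S[...,0]-598)<25)&(abs(S[...,1]-6)<25);q=S[m];print('post',len(q),q.mean(0) if len(q) else 0,q.max(0))
for h in (60,120,180,230):
    m=(abs(S[...,2]-h)<10)&(abs(S[...,0]-596)<25)&(abs(S[...,1]-6)<25);q=S[m];print(h,len(q),q.mean(0) if len(q) else 0)
E
```

```text
rail 216 [  0.0946   0.9955 604.5093  99.1678] 255.29716634311103
((604.8967895507812, 276.357666015625), (218.7486572265625, 56.99001693725586), 84.1209716796875) [604.6292 274.7937 349.6432]
[-0.1013 -0.9949]
side trunk 4527 [607.0695 296.5665 348.7169] ((606.4042358398438, 276.876953125), (218.01025390625, 55.334983825683594), 84.70158386230469)
post 113 [595.3315   9.394  246.4958] [606.2861  17.0275 260.8707]
60 59 [598.0599  12.6967  60.3216]
120 68 [597.7942  12.3678 120.2216]
180 29 [591.8006  10.286  180.0419]
230 30 [592.0275  10.1463 230.3847]
```

>>> {"api": "drive_tool", "payload": {
  "steps": [
    {"delta_pos":[-8,0,16],"yaw":0,"hand":0},
    {"delta_pos":[-13,0,16],"yaw":0,"hand":0},
    {"delta_pos":[-13,0,14],"yaw":0,"hand":0},
    {"delta_pos":[-13,5,14],"yaw":0,"hand":0},
    {"delta_pos":[-13,15,10],"yaw":0,"hand":0}
  ]
}}

```text
clock: 4.68
eef_pos: [464.4, -162.7, 277.4]
eef_rot: [3.142, -0.001, 3.111]
wrist_force: [-0.4, -0.6, -2.0]
finger_gap: 17.2
```

>>> {"api": "drive_tool", "payload": {
  "steps": [
    {"delta_pos":[0,25,0],"yaw":-0.014,"hand":0},
    {"delta_pos":[0,30,0],"yaw":-0.014,"hand":0},
    {"delta_pos":[0,30,0],"yaw":-0.014,"hand":0},
    {"delta_pos":[0,30,0],"yaw":-0.014,"hand":0},
    {"delta_pos":[0,30,0],"yaw":-0.014,"hand":0}
  ]
}}

```text
clock: 5.1
eef_pos: [464.7, -15.7, 276.5]
eef_rot: [3.142, -0.002, 3.042]
wrist_force: [0.0, -0.7, -1.5]
finger_gap: 17.9
```

>>> {"api": "drive_tool", "payload": {
  "steps": [
    {"delta_pos":[0,30,0],"yaw":0,"hand":0},
    {"delta_pos":[0,30,0],"yaw":0,"hand":0},
    {"delta_pos":[0,25,0],"yaw":0,"hand":0},
    {"delta_pos":[0,15,0],"yaw":0,"hand":0},
    {"delta_pos":[0,0,0],"yaw":0,"hand":0}
  ]
}}

```text
clock: 5.52
eef_pos: [464.8, 85.3, 276.4]
eef_rot: [3.142, -0.002, 3.045]
wrist_force: [-0.3, 0.4, -2.7]
finger_gap: 17.6
```

```bash
python3 - <<'E'
from h import *
np.set_printoptions(precision=3,suppress=True)
c=snap('wrist','w4');s=manip.read_state();print(s['eef_pos'],s['eef_rot'],s['clock'],s['wrist_force'],s['moment'])
c=snap('side','s4');i=c['frame'][:,:,::-1]
cv2.imwrite('pics/s4c.png',cv2.resize(i[130:350,190:440],None,fx=2.7,fy=2.7,interpolation=cv2.INTER_CUBIC))
E
```

```text
[464.874  83.921 276.496] [-3.141 -0.002  3.045] 5.5667 [-0.147 -0.089 -2.469] [0.002 0.155 0.011]
```

View pics/w4.png

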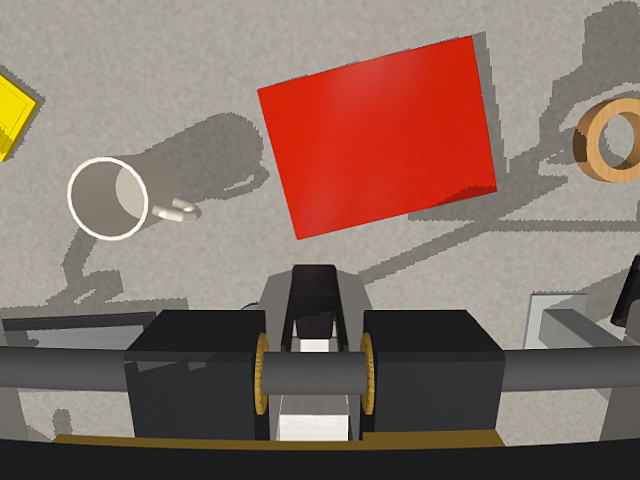

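View pics/s4c.png

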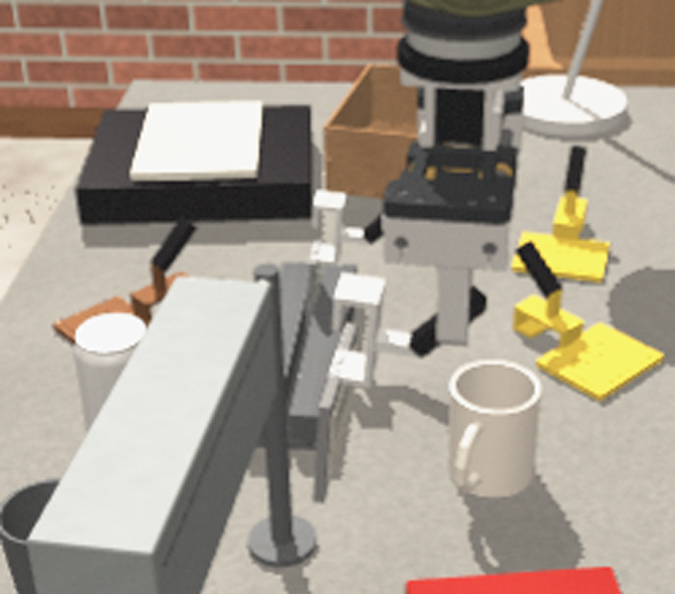

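```bash
python3 - <<'E'
from h import *
np.set_printoptions(precision=1,suppress=True)
c=load('w4');s=np.array([464.9,83.9,276.5])
for p in [(284,417),(343,417),(313,418),(313,425),(313,437),(314,290),(314,310)]: print(p,world(c,[p])[0]-s)
c=load('s4');g=lambda x,y:(190+x/2.7,130+y/2.7)
for p in [(340,287),(380,287),(360,287),(375,295),(375,340),(328,430),(325,470),(345,340)]: print(p,world(c,[g(*p)])[0]-s)
E
```

```text
(284, 417) [ 46.6 -17.2  11.1]
(343, 417) [49.5  8.5 10.6]
(313, 418) [48.3 -4.6 11.2]
(313, 425) [51.8 -5.  11.3]
(313, 437) [57.4 -5.5 12.2]
(314, 290) [-12.2   1.7  14.6]
(314, 310) [0.3 0.5 4.7]
(340, 287) [73.3 -5.3 13.5]
(380, 287) [47.7 -8.4 12.3]
(360, 287) [60.7 -9.4 11.4]
(375, 295) [50.5 -0.1 11.4]
(375, 340) [ 50.4   5.6 -19.4]
(328, 430) [ 78.9  41.6 -65.8]
(325, 470) [ 81.8  40.7 -99.6]
(345, 340) [ 73.6 -37.  -48.5]
```

>>> {"api": "drive_tool", "payload": {
  "steps": [
    {"delta_pos":[12,-1,0],"yaw":0,"hand":0},
    {"delta_pos":[18,-1,0],"yaw":0,"hand":0},
    {"delta_pos":[14,-1,0],"yaw":0,"hand":0},
    {"delta_pos":[10,-1,0],"yaw":0,"hand":0},
    {"delta_pos":[6,-1,0],"yaw":0,"hand":0}
  ]
}}

```text
clock: 6.03
eef_pos: [526.0, 76.7, 276.7]
eef_rot: [-3.141, -0.001, 3.041]
wrist_force: [-0.1, -1.3, -2.0]
finger_gap: 17.7
```

>>> {"api": "drive_tool", "payload": {
  "steps": [
    {"delta_pos":[4,0,0],"yaw":0,"hand":0},
    {"delta_pos":[4,0,0],"yaw":0,"hand":0},
    {"delta_pos":[4,0,0],"yaw":0,"hand":0},
    {"delta_pos":[3,0,0],"yaw":0,"hand":0},
    {"delta_pos":[0,0,0],"yaw":0,"hand":0}
  ]
}}

```text
clock: 6.45
eef_pos: [540.5, 78.0, 277.4]
eef_rot: [-3.142, 0.0, 3.043]
wrist_force: [0.0, 0.6, -2.0]
finger_gap: 17.5
```

```bash
python3 - <<'E'
from h import *
np.set_printoptions(precision=3,suppress=True)
c=snap('wrist','w5');s=manip.read_state();print(s['eef_pos'],s['eef_rot'],s['clock'],s['wrist_force'],s['moment'])
c=snap('side','s5');i=c['frame'][:,:,::-1]
cv2.imwrite('pics/s5c.png',cv2.resize(i[150:330,220:420],None,fx=3.3,fy=3.3,interpolation=cv2.INTER_CUBIC))
c=snap('top','t5');i=c['frame'][:,:,::-1]
cv2.imwrite('pics/t5c.png',cv2.resize(i[170:300,150:350],None,fx=4,fy=4,interpolation=cv2.INTER_CUBIC))
E
```

```text
[540.28   78.013 277.433] [-3.142 -0.     3.043] 6.5 [-0.081  0.199 -2.509] [ 0.054  0.155 -0.008]
```

View pics/w5.png

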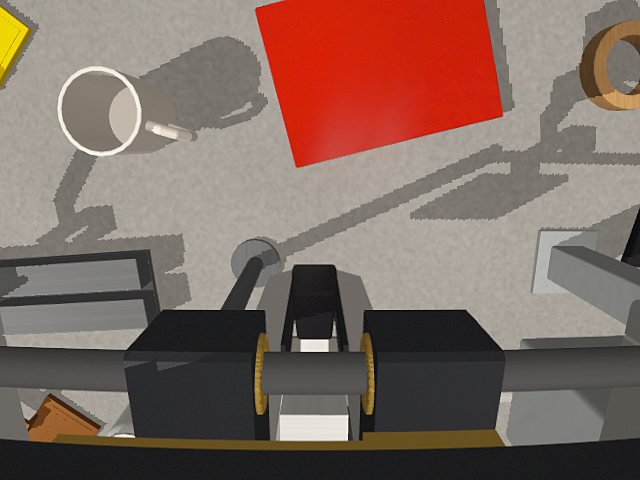

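View pics/s5c.png

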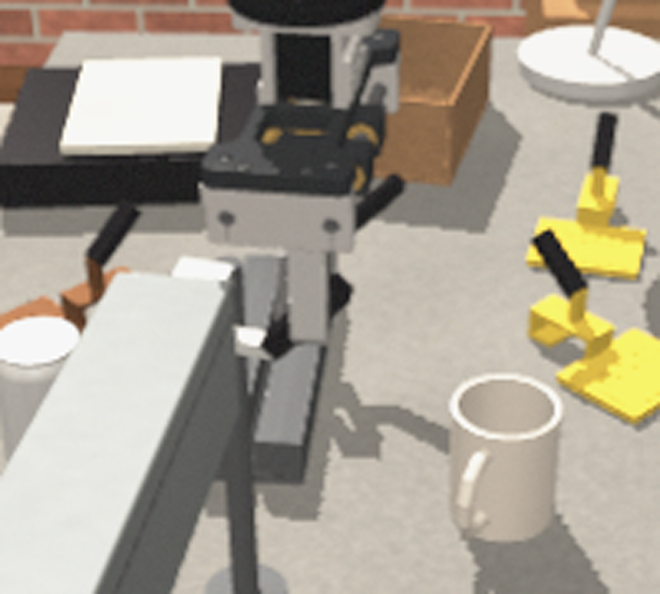

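View pics/t5c.png

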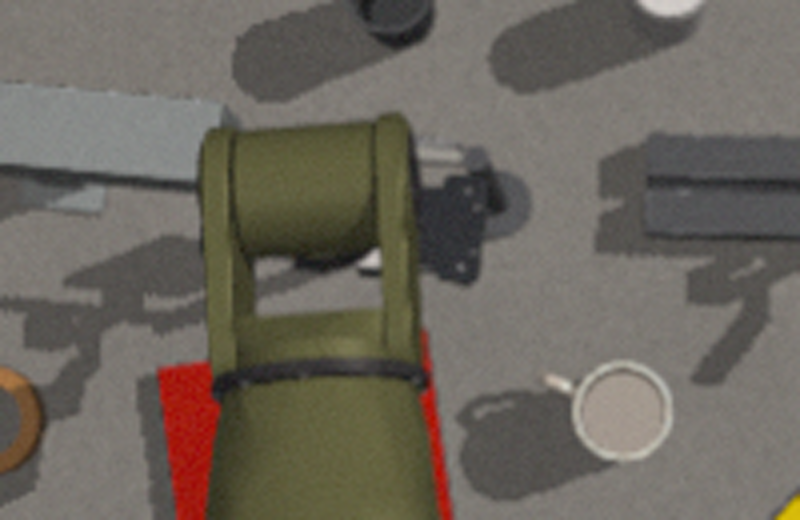

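```bash
python3 - <<'E'
from h import *
np.set_printoptions(precision=1,suppress=True)
c=load('w5')
for p in [(530,345),(525,350),(520,400),(530,410),(560,410),(600,400),(230,280),(225,300),(560,250)]: print(p,world(c,[p])[0])
i=c['frame'][:,:,::-1]
cv2.imwrite('pics/w5c.png',cv2.resize(i[220:460,400:640],None,fx=2.5,fy=2.5,interpolation=cv2.INTER_CUBIC))
yaw=-.099;O=np.array([613.2,176.9,0]);Rr=R.from_euler('z',yaw).as_matrix()
for n,P in {'trunk lower front end':(-45,-10,274),'upper front':(-45,-10,349),'rear up':(10,-10,349),'postbase':(0,-172,0),'railL stop?':(0,-10,250)}.items(): print(n,O+Rr@P,proj(c,O+Rr@P))
E
```

```text
(530, 345) [568.  170.3 281.8]
(525, 350) [516.2 120.8 369.8]
(520, 400) [596.  167.1 281.8]
(530, 410) [595.  167.3 290.6]
(560, 410) [580.4 168.1 310.7]
(600, 400) [568.4 174.8 322.9]
(230, 280) [615.7 -28.5  -1.5]
(225, 300) [591.6  -2.7 126.3]
(560, 250) [610.5 343.2  23.4]
trunk lower front end [567.4 171.4 274. ] [[523.7 335.5]]
upper front [567.4 171.4 349. ] [[645.6 450.7]]
rear up [622.2 166.  349. ] [[600.1 580.3]]
postbase [596.2   5.7   0. ] [[256.7 261.5]]
railL stop? [612.2 166.9 250. ] [[490.5 390.3]]
```

View pics/w5c.png

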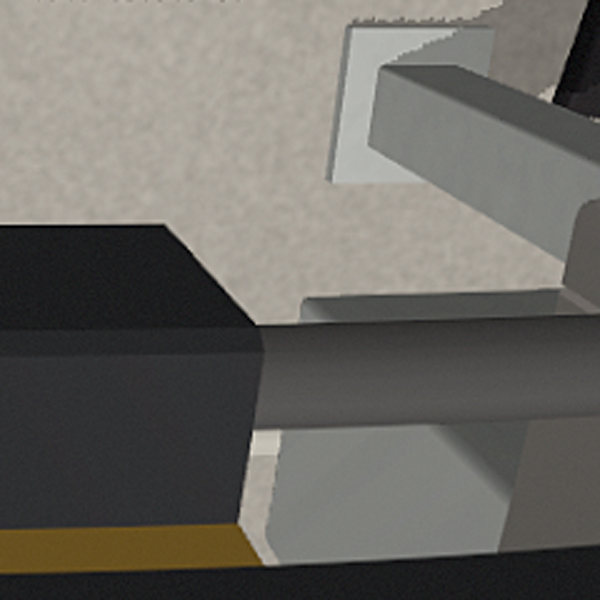

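>>> {"api": "drive_tool", "payload": {
  "steps": [
    {"delta_pos":[0,0,-6],"yaw":0,"hand":0},
    {"delta_pos":[0,0,-6],"yaw":0,"hand":0},
    {"delta_pos":[0,0,-5],"yaw":0,"hand":0},
    {"delta_pos":[0,0,-3],"yaw":0,"hand":0},
    {"delta_pos":[0,0,0],"yaw":0,"hand":0}
  ]
}}

```text
clock: 7.02
eef_pos: [540.0, 78.0, 256.4]
eef_rot: [-3.141, -0.001, 3.043]
wrist_force: [0.6, 0.2, -3.2]
finger_gap: 17.4
```

>>> {"api": "drive_tool", "payload": {
  "steps": [
    {"delta_pos":[0,0,-2],"yaw":0,"hand":0},
    {"delta_pos":[0,0,-2],"yaw":0,"hand":0},
    {"delta_pos":[0,0,-1],"yaw":0,"hand":0},
    {"delta_pos":[0,0,0],"yaw":0,"hand":0}
  ]
}}

```text
clock: 7.35
eef_pos: [540.2, 78.0, 252.2]
eef_rot: [-3.142, -0.0, 3.043]
wrist_force: [-0.0, 0.3, -1.5]
finger_gap: 17.6
```

>>> {"api": "drive_tool", "payload": {
  "steps": [
    {"delta_pos":[0,0,-1],"yaw":0,"hand":0},
    {"delta_pos":[0,0,-1],"yaw":0,"hand":0},
    {"delta_pos":[0,0,0],"yaw":0,"hand":0}
  ]
}}

```text
clock: 7.6
eef_pos: [540.2, 78.0, 250.3]
eef_rot: [-3.142, -0.0, 3.043]
wrist_force: [-0.2, 0.9, -2.6]
finger_gap: 17.5
```

>>> {"api": "drive_tool", "payload": {
  "steps": [
    {"delta_pos":[0,0,-1],"yaw":0,"hand":0},
    {"delta_pos":[0,0,0],"yaw":0,"hand":0}
  ]
}}

```text
clock: 7.77
eef_pos: [540.2, 78.0, 249.3]
eef_rot: [-3.142, -0.0, 3.043]
wrist_force: [-0.3, -0.9, -2.2]
finger_gap: 17.8
```

>>> {"api": "drive_tool", "payload": {
  "steps": [
    {"delta_pos":[0,0,-1],"yaw":0,"hand":0},
    {"delta_pos":[0,0,0],"yaw":0,"hand":0}
  ]
}}

```text
clock: 7.93
eef_pos: [540.2, 78.0, 248.3]
eef_rot: [-3.142, -0.0, 3.043]
wrist_force: [-1.4, -0.3, -2.0]
finger_gap: 17.4
```

>>> {"api": "drive_tool", "payload": {
  "steps": [
    {"delta_pos":[0,0,-1],"yaw":0,"hand":0},
    {"delta_pos":[0,0,0],"yaw":0,"hand":0}
  ]
}}

```text
clock: 8.1
eef_pos: [540.3, 78.0, 247.4]
eef_rot: [3.142, 0.0, 3.043]
wrist_force: [0.2, 0.1, -1.7]
finger_gap: 17.7
```

>>> {"api": "drive_tool", "payload": {
  "steps": [
    {"delta_pos":[0,0,-1],"yaw":0,"hand":0},
    {"delta_pos":[0,0,0],"yaw":0,"hand":0}
  ]
}}

```text
clock: 8.27
eef_pos: [540.4, 78.0, 246.9]
eef_rot: [3.141, 0.001, 3.043]
wrist_force: [-1.8, -0.4, 4.3]
finger_gap: 17.6
```

>>> {"api": "drive_tool", "payload": {
  "steps": [
    {"delta_pos":[0,0,0],"yaw":0,"hand":0},
    {"delta_pos":[0,0,0],"yaw":0,"hand":0},
    {"delta_pos":[0,0,0],"yaw":0,"hand":0},
    {"delta_pos":[0,0,0],"yaw":0,"hand":0}
  ]
}}

```text
clock: 8.6
eef_pos: [540.4, 78.0, 246.8]
eef_rot: [3.141, 0.001, 3.043]
wrist_force: [0.2, -0.2, 5.3]
finger_gap: 17.6
```

>>> {"api": "drive_tool", "payload": {
  "steps": [
    {"delta_pos":[0,0,0],"yaw":0,"hand":22},
    {"delta_pos":[0,0,0],"yaw":0,"hand":28},
    {"delta_pos":[0,0,0],"yaw":0,"hand":36},
    {"delta_pos":[0,0,0],"yaw":0,"hand":36},
    {"delta_pos":[0,0,0],"yaw":0,"hand":36}
  ]
}}

```text
clock: 9.02
eef_pos: [540.2, 78.0, 246.2]
eef_rot: [-3.141, -0.0, 3.043]
wrist_force: [0.5, -0.3, -0.4]
finger_gap: 35.8
```

```bash
python3 - <<'E'
from h import *
np.set_printoptions(precision=3,suppress=True)
c=snap('wrist','w6');s=manip.read_state();print(s['eef_pos'],s['eef_rot'],s['clock'],s['wrist_force'],s['moment'])
i=c['frame'][:,:,::-1]
cv2.imwrite('pics/w6c.png',cv2.resize(i[240:480,160:480],None,fx=2.4,fy=2.4,interpolation=cv2.INTER_CUBIC))
c=snap('side','s6');i=c['frame'][:,:,::-1]
cv2.imwrite('pics/s6c.png',cv2.resize(i[150:330,220:420],None,fx=3.3,fy=3.3,interpolation=cv2.INTER_CUBIC))
E
```

```text
[540.237  78.016 246.286] [-3.142 -0.     3.043] 9.0667 [-0.113 -0.229  0.233] [-0.014 -0.028 -0.001]
```

View pics/w6c.png

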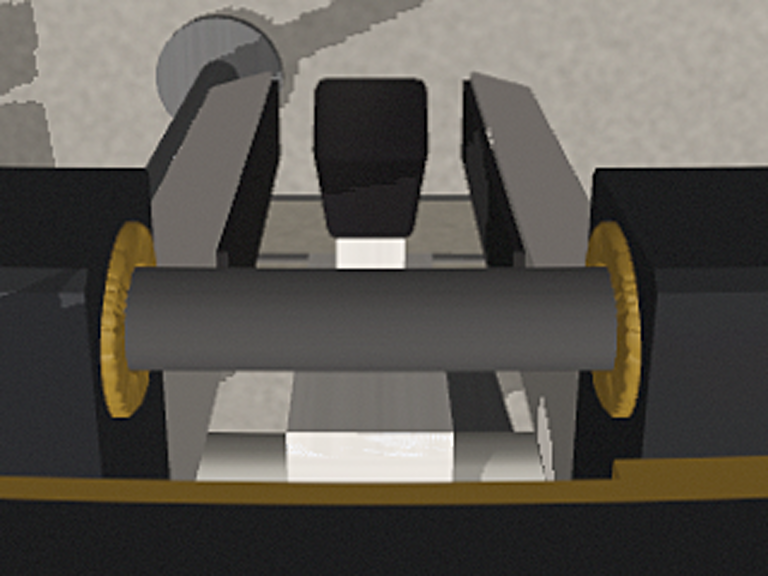

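View pics/s6c.png

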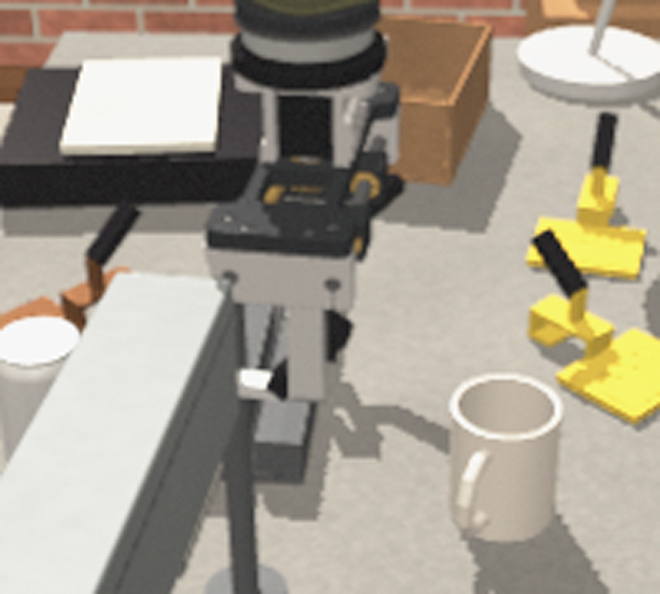

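```bash
python3 - <<'E'
from h import *
np.set_printoptions(precision=1,suppress=True)
c=load('w6')
f=lambda x,y:(160+x/2.4,240+y/2.4)
yaw=-.099;O=np.array([613.2,176.9,0]);Rr=R.from_euler('z',yaw).as_matrix()
for n,p in {'bar lower edge':(370,82),'end mid':(370,115),'end upper':(370,150),'bar upper':(370,160),'190':(370,190),'230':(370,230),'arm':(370,255),'frontwall':(370,400),'fronttop':(370,437),'top':(370,450),'top2':(370,470),'railL':(245,445),'railL2':(245,470)}.items():
    w=world(c,[f(*p)])[0]; print(n,w,Rr.T@(w-O))
E
```

```text
bar lower edge [521.2  79.2 262.6] [ -81.9 -106.4  262.6]
end mid [525.3  78.7 266.3] [ -77.8 -106.4  266.3]
end upper [529.3  78.3 270.8] [ -73.8 -106.4  270.8]
bar upper [531.1  78.2 270.3] [ -72.  -106.4  270.3]
190 [541.8  77.1 257.7] [ -61.2 -106.4  257.7]
230 [560.8  75.2 234.5] [ -42.1 -106.4  234.5]
arm [570.4  74.2 226.8] [ -32.5 -106.4  226.8]
frontwall [588.9  72.4 249.2] [ -13.9 -106.4  249.2]
fronttop [588.9  72.4 259.9] [ -13.9 -106.4  259.9]
top [591.4  72.1 260.3] [ -11.4 -106.4  260.3]
top2 [596.   71.6 259.9] [  -6.7 -106.4  259.9]
railL [595.7  47.5 250.6] [  -4.6 -130.4  250.6]
railL2 [598.8  47.5 253.9] [  -1.5 -130.2  253.9]
```

>>> {"api": "drive_tool", "payload": {
  "steps": [
    {"delta_pos":[-2,0,8],"yaw":0,"hand":36},
    {"delta_pos":[-3,0,8],"yaw":0,"hand":36},
    {"delta_pos":[-3,0,8],"yaw":0,"hand":36},
    {"delta_pos":[-3,0,4],"yaw":0,"hand":36},
    {"delta_pos":[0,0,0],"yaw":0,"hand":36}
  ],
  "squeeze": 30
}}

```text
clock: 9.53
eef_pos: [529.1, 78.1, 276.1]
eef_rot: [3.141, 0.002, 3.043]
wrist_force: [-0.4, 0.4, -0.7]
finger_gap: 36.2
```

>>> {"api": "drive_tool", "payload": {
  "steps": [
    {"delta_pos":[0,0,0],"yaw":0,"hand":26},
    {"delta_pos":[0,0,0],"yaw":0,"hand":0},
    {"delta_pos":[0,0,0],"yaw":0,"hand":0},
    {"delta_pos":[0,0,0],"yaw":0,"hand":0},
    {"delta_pos":[0,0,0],"yaw":0,"hand":0}
  ]
}}

```text
clock: 9.95
eef_pos: [529.2, 78.1, 274.2]
eef_rot: [-3.142, -0.001, 3.043]
wrist_force: [-0.3, -0.1, 0.3]
finger_gap: 17.4
```

```bash
python3 - <<'E'
from h import *
np.set_printoptions(precision=3,suppress=True)
c=snap('wrist','w7');s=manip.read_state();print(s['eef_pos'],s['eef_rot'],s['clock'],s['wrist_force'],s['moment'],s['finger_gap'])
i=c['frame'][:,:,::-1]
cv2.imwrite('pics/w7c.png',cv2.resize(i[240:480,160:480],None,fx=2.4,fy=2.4,interpolation=cv2.INTER_CUBIC))
E
```

```text
[529.237  78.054 274.209] [ 3.142 -0.001  3.043] 10.0 [-0.755  0.615 -0.849] [0.106 0.095 0.03 ] 17.657629921019836
```

View pics/w7c.png

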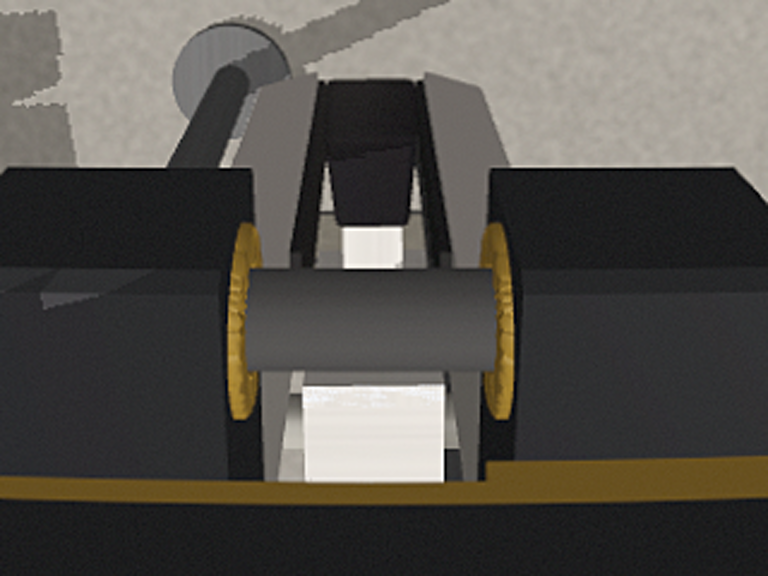

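```bash
python3 - <<'E'
from h import *
c=load('top0');i=c['frame'][:,:,::-1]
cv2.imwrite('pics/t0s.png',cv2.resize(i[205:275,40:290],None,fx=3.2,fy=3.2,interpolation=cv2.INTER_CUBIC))
c=snap('top','t7');i=c['frame'][:,:,::-1]
cv2.imwrite('pics/t7s.png',cv2.resize(i[205:275,40:290],None,fx=3.2,fy=3.2,interpolation=cv2.INTER_CUBIC))
c=load('w4');i=c['frame'][:,:,::-1]
cv2.imwrite('pics/w4s.png',cv2.resize(i[100:340,360:640],None,fx=2.5,fy=2.5,interpolation=cv2.INTER_CUBIC))
E
```

```text
(no output)
```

View pics/t0s.png

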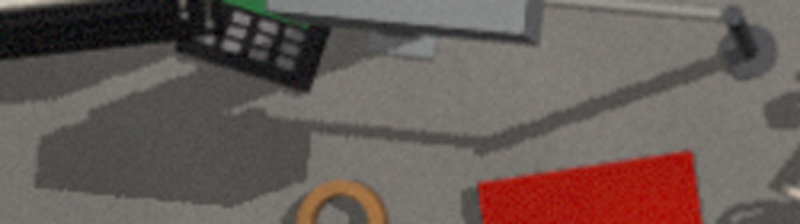

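View pics/t7s.png

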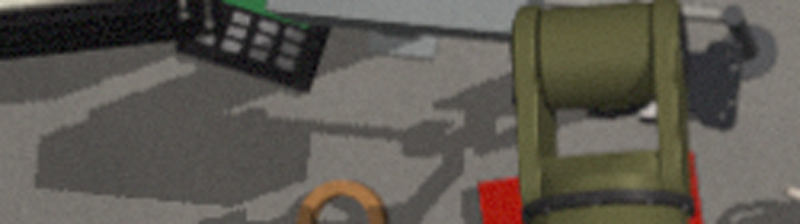

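View pics/w4s.png

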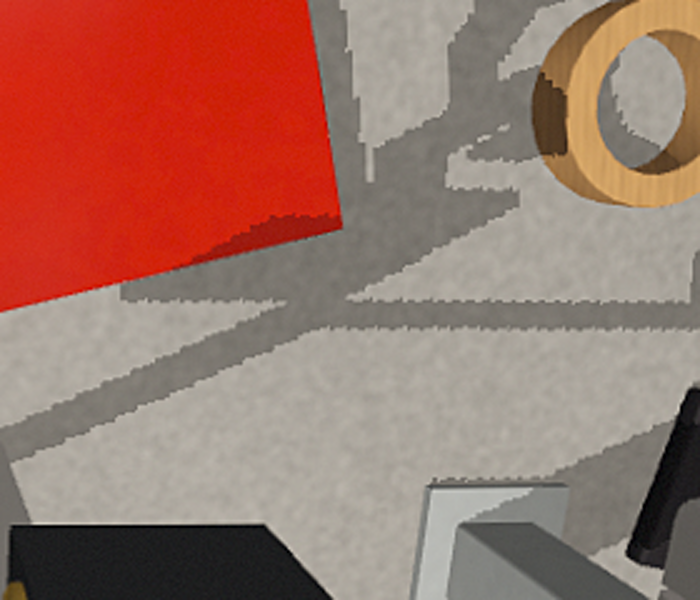

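```bash
python3 - <<'E'
from h import *
np.set_printoptions(precision=1,suppress=True)
c=load('top0')
f=lambda x,y:(40+x/3.2,205+y/3.2)
yaw=-.099;O=np.array([613.2,176.9,0]);Rr=R.from_euler('z',yaw).as_matrix()
def tab(p):
    a=world(c,[p],[1.])[0]-c['position']; return c['position']+a*(-c['position'][2]/a[2])
C=tab(f(485,148)); d=(C-(O+Rr@[0,-172,255]))/255; print('d',d)
for n,p in {'trunk corner shadow':(307,125),'trunk low corner':(307,178),'bump1':(265,117),'bump2':(235,110)}.items():
    w=tab(f(*p)); s=w-250*d; print(n,'as rail pt local',Rr.T@(s-O)[...] )
for P in [(10,-10,274),(10,-10,349),(-45,-10,349),(-45,-10,274),(0,0,250),(0,50,250),(0,80,250),(0,100,250)]:
    w=O+Rr@P; s=w+d*w[2]; s[2]=0; q=proj(c,s)[0]; print(P,((q-[40,205])*3.2))
i=c['frame'][:,:,::-1]
cv2.imwrite('pics/t0s2.png',cv2.resize(i[220:255,95:160],None,fx=12,fy=12,interpolation=cv2.INTER_CUBIC))
E
```

```text
d [-0.4  1.1 -1. ]
trunk corner shadow as rail pt local [  3.   21.3 250. ]
trunk low corner as rail pt local [-51.4  14.5 250. ]
bump1 as rail pt local [  7.   66.6 250. ]
bump2 as rail pt local [ 11.1  99.4 250. ]
(10, -10, 274) [312.7 130.3]
(10, -10, 349) [236.4 158.4]
(-45, -10, 349) [229.8 211.3]
(-45, -10, 274) [306.2 183.2]
(0, 0, 250) [326.7 129.9]
(0, 50, 250) [279.7 125.2]
(0, 80, 250) [251.7 122.4]
(0, 100, 250) [233.1 120.6]
```

View pics/t0s2.png

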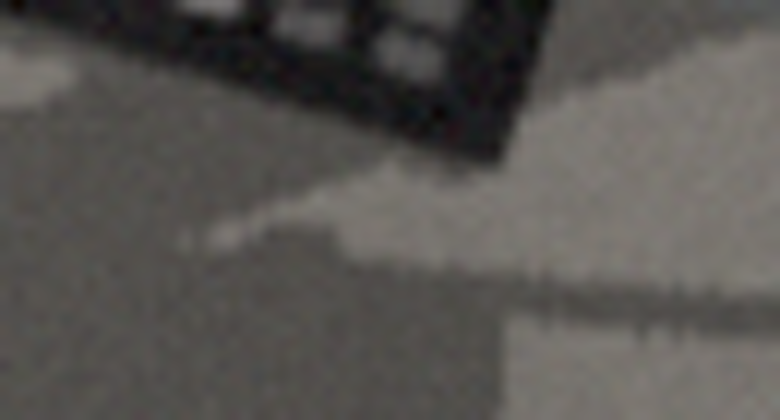

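>>> {"api": "drive_tool", "payload": {
  "steps": [
    {"delta_pos":[0.3,3,0],"yaw":0,"hand":0},
    {"delta_pos":[0.5,5,0],"yaw":0,"hand":0},
    {"delta_pos":[0.5,5,0],"yaw":0,"hand":0},
    {"delta_pos":[0.5,5,0],"yaw":0,"hand":0},
    {"delta_pos":[0.5,5,0],"yaw":0,"hand":0}
  ]
}}

```text
clock: 10.47
eef_pos: [531.6, 101.7, 274.4]
eef_rot: [-3.142, -0.0, 3.043]
wrist_force: [-0.8, -0.0, -0.0]
finger_gap: 17.2
```

Sliding freely, no drag.

>>> {"api": "drive_tool", "payload": {
  "steps": [
    {"delta_pos":[0.5,5,0],"yaw":0,"hand":0},
    {"delta_pos":[0.5,5,0],"yaw":0,"hand":0},
    {"delta_pos":[0.5,5,0],"yaw":0,"hand":0},
    {"delta_pos":[0.5,5,0],"yaw":0,"hand":0},
    {"delta_pos":[0.5,5,0],"yaw":0,"hand":0}
  ]
}}

```text
clock: 10.88
eef_pos: [534.1, 126.5, 274.4]
eef_rot: [-3.142, -0.0, 3.043]
wrist_force: [-0.1, -1.0, -0.8]
finger_gap: 17.4
```

>>> {"api": "drive_tool", "payload": {
  "steps": [
    {"delta_pos":[0.5,5,0],"yaw":0,"hand":0},
    {"delta_pos":[0.5,5,0],"yaw":0,"hand":0},
    {"delta_pos":[0.5,5,0],"yaw":0,"hand":0},
    {"delta_pos":[0.5,5,0],"yaw":0,"hand":0},
    {"delta_pos":[0.5,5,0],"yaw":0,"hand":0}
  ]
}}

```text
clock: 11.3
eef_pos: [536.6, 151.5, 274.4]
eef_rot: [-3.142, -0.0, 3.043]
wrist_force: [-0.5, -0.3, -0.3]
finger_gap: 17.1
```

>>> {"api": "drive_tool", "payload": {
  "steps": [
    {"delta_pos":[0.5,5,0],"yaw":0,"hand":0},
    {"delta_pos":[0.5,5,0],"yaw":0,"hand":0},
    {"delta_pos":[0.5,5,0],"yaw":0,"hand":0},
    {"delta_pos":[0.3,3,0],"yaw":0,"hand":0},
    {"delta_pos":[0.2,2,0],"yaw":0,"hand":0}
  ]
}}

```text
clock: 11.72
eef_pos: [538.6, 171.5, 274.4]
eef_rot: [-3.142, -0.0, 3.043]
wrist_force: [0.7, 0.0, 0.0]
finger_gap: 17.1
```

```bash
python3 - <<'E'
from h import *
np.set_printoptions(precision=3,suppress=True)
c=snap('wrist','w8');s=manip.read_state();print(s['eef_pos'],s['eef_rot'],s['clock'],s['wrist_force'],s['moment'],s['finger_gap'])
yaw=-.099;O=np.array([613.2,176.9,0]);Rr=R.from_euler('z',yaw).as_matrix();print(Rr.T@(s['eef_pos']-O))
c=snap('side','s8')
E
```

```text
[538.582 171.589 274.384] [ 3.142 -0.     3.043] 11.7667 [ 0.301 -0.714 -0.356] [0.06  0.052 0.004] 17.58721686668513
[-73.728 -12.66  274.384]
```

View pics/w8.png

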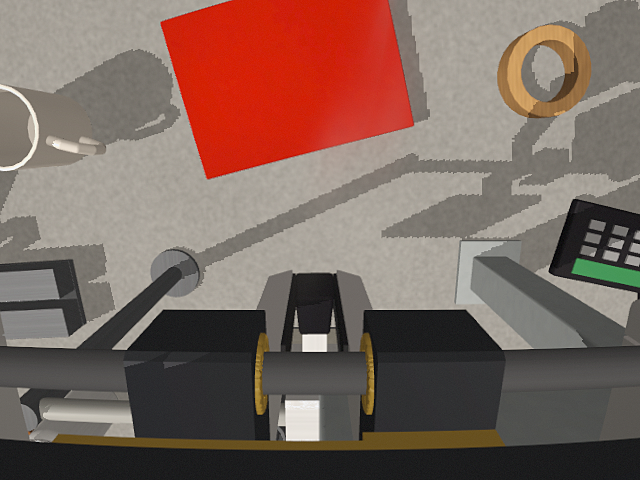

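View pics/s8.png

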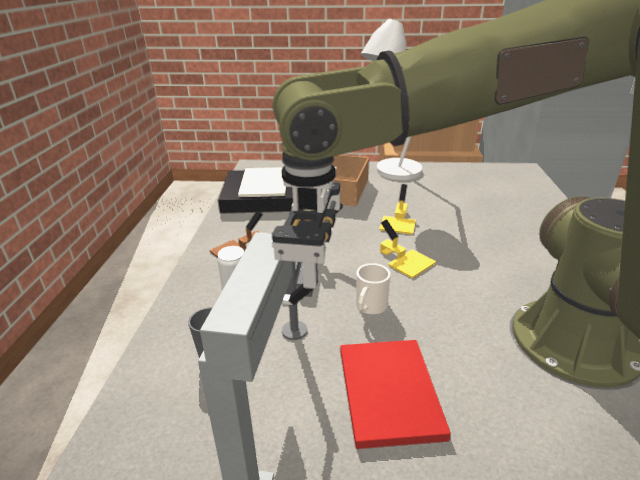

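>>> {"api": "drive_tool", "payload": {
  "steps": [
    {"delta_pos":[0.4,4,0],"yaw":0,"hand":0},
    {"delta_pos":[0.4,4,0],"yaw":0,"hand":0},
    {"delta_pos":[0.4,4,0],"yaw":0,"hand":0},
    {"delta_pos":[0.4,4,0],"yaw":0,"hand":0},
    {"delta_pos":[0.4,4,0],"yaw":0,"hand":0}
  ]
}}

```text
clock: 12.23
eef_pos: [540.6, 191.5, 274.5]
eef_rot: [-3.142, 0.0, 3.043]
wrist_force: [-0.2, -0.5, -0.8]
finger_gap: 17.0
```

>>> {"api": "drive_tool", "payload": {
  "steps": [
    {"delta_pos":[0.2,2,0],"yaw":0,"hand":0},
    {"delta_pos":[0.2,2,0],"yaw":0,"hand":0},
    {"delta_pos":[0.2,2,0],"yaw":0,"hand":0},
    {"delta_pos":[0.2,2,0],"yaw":0,"hand":0},
    {"delta_pos":[0.2,2,0],"yaw":0,"hand":0}
  ]
}}

```text
clock: 12.65
eef_pos: [541.6, 201.2, 274.4]
eef_rot: [-3.142, 0.0, 3.043]
wrist_force: [-1.0, -0.1, -0.9]
finger_gap: 17.2
```

>>> {"api": "drive_tool", "payload": {
  "steps": [
    {"delta_pos":[0.1,1,0],"yaw":0,"hand":0},
    {"delta_pos":[0.1,1,0],"yaw":0,"hand":0},
    {"delta_pos":[0.1,1,0],"yaw":0,"hand":0},
    {"delta_pos":[0.1,1,0],"yaw":0,"hand":0}
  ]
}}

```text
clock: 12.98
eef_pos: [542.0, 205.1, 274.5]
eef_rot: [-3.142, -0.0, 3.043]
wrist_force: [-0.0, -1.2, -0.1]
finger_gap: 17.5
```

>>> {"api": "drive_tool", "payload": {
  "steps": [
    {"delta_pos":[0.1,1,0],"yaw":0,"hand":0},
    {"delta_pos":[0.1,1,0],"yaw":0,"hand":0},
    {"delta_pos":[0.1,1,0],"yaw":0,"hand":0},
    {"delta_pos":[0.1,1,0],"yaw":0,"hand":0}
  ]
}}

```text
clock: 13.32
eef_pos: [542.4, 209.1, 274.5]
eef_rot: [3.142, 0.0, 3.043]
wrist_force: [-0.3, -1.0, -0.8]
finger_gap: 17.4
```

>>> {"api": "drive_tool", "payload": {
  "steps": [
    {"delta_pos":[0.1,1,0],"yaw":0,"hand":0},
    {"delta_pos":[0.1,1,0],"yaw":0,"hand":0},
    {"delta_pos":[0.1,1,0],"yaw":0,"hand":0},
    {"delta_pos":[0.1,1,0],"yaw":0,"hand":0}
  ]
}}

```text
clock: 13.65
eef_pos: [542.8, 213.1, 274.4]
eef_rot: [3.142, -0.0, 3.043]
wrist_force: [-0.3, -1.0, -0.7]
finger_gap: 17.7
```

>>> {"api": "drive_tool", "payload": {
  "steps": [
    {"delta_pos":[0.1,1,0],"yaw":0,"hand":0},
    {"delta_pos":[0.1,1,0],"yaw":0,"hand":0},
    {"delta_pos":[0.1,1,0],"yaw":0,"hand":0}
  ]
}}

```text
clock: 13.9
eef_pos: [543.1, 216.1, 274.5]
eef_rot: [3.142, 0.0, 3.043]
wrist_force: [-0.3, -1.6, -0.1]
finger_gap: 17.4
```

>>> {"api": "drive_tool", "payload": {
  "steps": [
    {"delta_pos":[0.1,1,0],"yaw":0,"hand":0},
    {"delta_pos":[0.1,1,0],"yaw":0,"hand":0},
    {"delta_pos":[0.1,1,0],"yaw":0,"hand":0}
  ]
}}

```text
clock: 14.15
eef_pos: [543.4, 219.1, 274.4]
eef_rot: [3.142, -0.0, 3.043]
wrist_force: [0.2, -1.3, -0.0]
finger_gap: 17.4
```

>>> {"api": "drive_tool", "payload": {
  "steps": [
    {"delta_pos":[0.1,1,0],"yaw":0,"hand":0},
    {"delta_pos":[0.1,1,0],"yaw":0,"hand":0}
  ]
}}

```text
clock: 14.32
eef_pos: [543.6, 221.1, 274.5]
eef_rot: [3.142, 0.0, 3.043]
wrist_force: [0.3, -0.6, 0.2]
finger_gap: 17.6
```

>>> {"api": "drive_tool", "payload": {
  "steps": [
    {"delta_pos":[0.1,1,0],"yaw":0,"hand":0},
    {"delta_pos":[0.1,1,0],"yaw":0,"hand":0}
  ]
}}

```text
clock: 14.48
eef_pos: [543.8, 223.1, 274.5]
eef_rot: [3.142, 0.0, 3.043]
wrist_force: [0.1, -0.4, 0.2]
finger_gap: 16.9
```

>>> {"api": "drive_tool", "payload": {
  "steps": [
    {"delta_pos":[0.1,1,0],"yaw":0,"hand":0},
    {"delta_pos":[0.1,1,0],"yaw":0,"hand":0}
  ]
}}

```text
clock: 14.65
eef_pos: [544.0, 225.1, 274.4]
eef_rot: [-3.142, -0.0, 3.043]
wrist_force: [0.1, -1.5, -0.9]
finger_gap: 17.5
```

>>> {"api": "drive_tool", "payload": {
  "steps": [
    {"delta_pos":[0.1,1,0],"yaw":0,"hand":0},
    {"delta_pos":[0.1,1,0],"yaw":0,"hand":0}
  ]
}}

```text
clock: 14.82
eef_pos: [544.2, 227.1, 274.5]
eef_rot: [-3.142, 0.0, 3.043]
wrist_force: [0.2, -0.5, 0.0]
finger_gap: 17.4
```

>>> {"api": "drive_tool", "payload": {
  "steps": [
    {"delta_pos":[0.1,1,0],"yaw":0,"hand":0},
    {"delta_pos":[0.1,1,0],"yaw":0,"hand":0}
  ]
}}

```text
clock: 14.98
eef_pos: [544.4, 229.1, 274.4]
eef_rot: [-3.142, -0.0, 3.043]
wrist_force: [0.6, -1.2, -0.9]
finger_gap: 17.8
```

>>> {"api": "drive_tool", "payload": {
  "steps": [
    {"delta_pos":[0.1,1,0],"yaw":0,"hand":0},
    {"delta_pos":[0.1,1,0],"yaw":0,"hand":0}
  ]
}}

```text
clock: 15.15
eef_pos: [544.6, 231.1, 274.5]
eef_rot: [-3.142, 0.0, 3.043]
wrist_force: [-0.1, -0.7, -0.4]
finger_gap: 17.4
```

>>> {"api": "drive_tool", "payload": {
  "steps": [
    {"delta_pos":[0.1,1,0],"yaw":0,"hand":0},
    {"delta_pos":[0.1,1,0],"yaw":0,"hand":0}
  ]
}}

```text
clock: 15.32
eef_pos: [544.8, 233.1, 274.4]
eef_rot: [-3.142, -0.0, 3.043]
wrist_force: [-0.2, -0.2, -0.2]
finger_gap: 17.5
```

>>> {"api": "drive_tool", "payload": {
  "steps": [
    {"delta_pos":[0.1,1,0],"yaw":0,"hand":0},
    {"delta_pos":[0.1,1,0],"yaw":0,"hand":0}
  ]
}}

```text
clock: 15.48
eef_pos: [545.0, 235.1, 274.5]
eef_rot: [3.142, -0.0, 3.043]
wrist_force: [-0.4, -1.4, -0.7]
finger_gap: 17.8
```

>>> {"api": "drive_tool", "payload": {
  "steps": [
    {"delta_pos":[0.1,1,0],"yaw":0,"hand":0},
    {"delta_pos":[0.1,1,0],"yaw":0,"hand":0}
  ]
}}

```text
clock: 15.65
eef_pos: [545.2, 237.1, 274.4]
eef_rot: [-3.142, -0.0, 3.043]
wrist_force: [-0.2, -0.1, -0.5]
finger_gap: 16.9
```

>>> {"api": "drive_tool", "payload": {
  "steps": [
    {"delta_pos":[0.1,1,0],"yaw":0,"hand":0},
    {"delta_pos":[0.1,1,0],"yaw":0,"hand":0}
  ]
}}

```text
clock: 15.82
eef_pos: [545.4, 239.1, 274.4]
eef_rot: [-3.142, 0.0, 3.043]
wrist_force: [-0.2, -1.0, -0.2]
finger_gap: 17.1
```

>>> {"api": "drive_tool", "payload": {
  "steps": [
    {"delta_pos":[0.1,1,0],"yaw":0,"hand":0},
    {"delta_pos":[0.1,1,0],"yaw":0,"hand":0}
  ]
}}

```text
clock: 15.98
eef_pos: [545.6, 241.1, 274.5]
eef_rot: [3.142, 0.0, 3.043]
wrist_force: [0.5, -1.3, -0.5]
finger_gap: 17.5
```

>>> {"api": "drive_tool", "payload": {
  "steps": [
    {"delta_pos":[0.1,1,0],"yaw":0,"hand":0},
    {"delta_pos":[0.1,1,0],"yaw":0,"hand":0}
  ]
}}

```text
clock: 16.15
eef_pos: [545.8, 243.1, 274.5]
eef_rot: [3.142, 0.0, 3.043]
wrist_force: [-1.0, -0.5, -0.2]
finger_gap: 17.7
```

```bash
python3 - <<'E'
from h import *
np.set_printoptions(precision=3,suppress=True)
c=snap('wrist','w9');s=manip.read_state();print(s['eef_pos'],s['clock'],s['wrist_force'],s['moment'])
yaw=-.099;O=np.array([613.2,176.9,0]);Rr=R.from_euler('z',yaw).as_matrix();print(Rr.T@(s['eef_pos']-O))
c=snap('top','t9');i=c['frame'][:,:,::-1]
cv2.imwrite('pics/t9s.png',cv2.resize(i[205:275,40:290],None,fx=3.2,fy=3.2,interpolation=cv2.INTER_CUBIC))
E
```

```text
[545.774 243.256 274.445] 16.2 [ 0.951  0.283 -0.349] [-0.103  0.094 -0.037]
[-73.655  59.367 274.445]
```

View pics/w9.png

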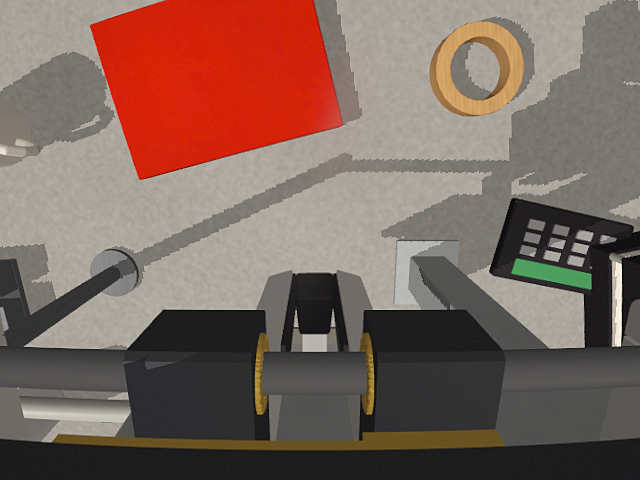

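View pics/t9s.png

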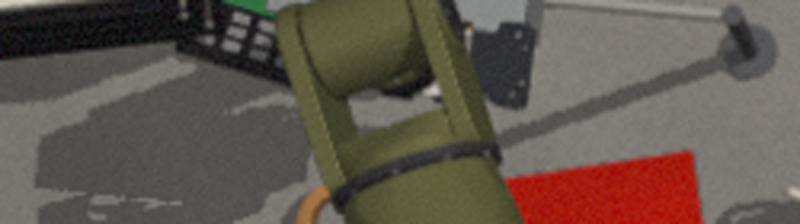

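>>> {"api": "drive_tool", "payload": {
  "steps": [
    {"delta_pos":[0.1,1,0],"yaw":0,"hand":0},
    {"delta_pos":[0.1,1,0],"yaw":0,"hand":0}
  ]
}}

```text
clock: 16.42
eef_pos: [545.9, 244.9, 274.4]
eef_rot: [-3.141, -0.0, 3.043]
wrist_force: [-0.8, -3.5, -0.7]
finger_gap: 17.7
```

>>> {"api": "drive_tool", "payload": {
  "steps": [
    {"delta_pos":[0.1,1,0],"yaw":0,"hand":0},
    {"delta_pos":[0.1,1,0],"yaw":0,"hand":0}
  ]
}}

```text
clock: 16.58
eef_pos: [545.9, 246.4, 274.3]
eef_rot: [-3.14, -0.001, 3.042]
wrist_force: [-4.5, -7.7, -0.2]
finger_gap: 17.7
```

>>> {"api": "drive_tool", "payload": {
  "steps": [
    {"delta_pos":[0.1,1,0],"yaw":0,"hand":0},
    {"delta_pos":[0.1,1,0],"yaw":0,"hand":0}
  ]
}}

```text
clock: 16.75
eef_pos: [546.0, 248.1, 274.2]
eef_rot: [-3.139, -0.002, 3.042]
wrist_force: [-6.3, -8.2, 0.9]
finger_gap: 17.7
```

>>> {"api": "drive_tool", "payload": {
  "steps": [
    {"delta_pos":[-0.1,-1,0],"yaw":0,"hand":0},
    {"delta_pos":[-0.1,-1,0],"yaw":0,"hand":0},
    {"delta_pos":[-0.1,-1,0],"yaw":0,"hand":0},
    {"delta_pos":[0,0,0],"yaw":0,"hand":0}
  ]
}}

```text
clock: 17.08
eef_pos: [546.0, 245.8, 274.4]
eef_rot: [-3.141, -0.0, 3.043]
wrist_force: [-1.4, -2.8, 0.9]
finger_gap: 17.6
```

>>> {"api": "drive_tool", "payload": {
  "steps": [
    {"delta_pos":[-0.1,-1,0],"yaw":0,"hand":0},
    {"delta_pos":[0,0,0],"yaw":0,"hand":0}
  ]
}}

```text
clock: 17.25
eef_pos: [546.0, 245.1, 274.5]
eef_rot: [3.141, 0.0, 3.043]
wrist_force: [0.5, -0.7, -0.9]
finger_gap: 17.2
```

>>> {"api": "drive_tool", "payload": {
  "steps": [
    {"delta_pos":[0,0,0],"yaw":0,"hand":19},
    {"delta_pos":[0,0,0],"yaw":0,"hand":22},
    {"delta_pos":[0,0,0],"yaw":0,"hand":28},
    {"delta_pos":[0,0,0],"yaw":0,"hand":36},
    {"delta_pos":[0,0,0],"yaw":0,"hand":36}
  ]
}}

```text
clock: 17.67
eef_pos: [546.0, 245.1, 274.5]
eef_rot: [3.141, 0.0, 3.043]
wrist_force: [-0.2, -0.0, 0.7]
finger_gap: 35.2
```

```bash
python3 - <<'E'
from h import *
np.set_printoptions(precision=3,suppress=True)
c=snap('wrist','w10');s=manip.read_state();print(s['eef_pos'],s['clock'],s['wrist_force'],s['moment'])
i=c['frame'][:,:,::-1]
cv2.imwrite('pics/w10c.png',cv2.resize(i[240:480,160:480],None,fx=2.4,fy=2.4,interpolation=cv2.INTER_CUBIC))
E
```

```text
[545.981 245.067 274.466] 17.7167 [-0.184 -0.439  0.169] [ 0.041 -0.023  0.053]
```

View pics/w10c.png

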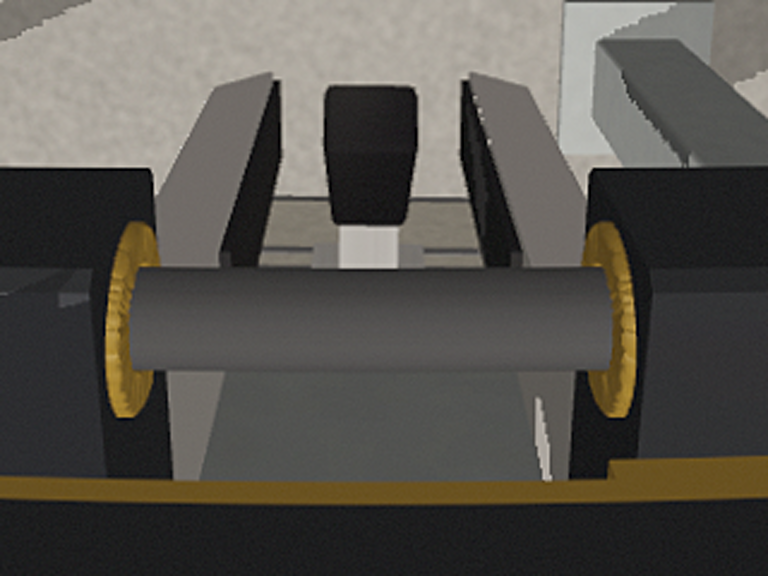

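```bash
python3 - <<'E'
from h import *
np.set_printoptions(precision=1,suppress=True)
yaw=-.099;O=np.array([613.2,176.9,0]);Rr=R.from_euler('z',yaw).as_matrix()
def edges(c,row,f):
    pass
for fn,cols in (('w6',None),('w10',None)):
    c=load(fn);W=world(c,np.c_[[a.ravel() for a in np.meshgrid(np.arange(640),np.arange(480))]].T,c['range_z'].ravel()).reshape(480,640,3)
    L=(W-O)@Rr
    # bar upper end & arm: per row centre of object points
    for row in range(278,350,6):
        seg=L[row,285:345]; z0=seg[30,2]
        ok=abs(seg[:,2]-z0)<6; q=seg[ok]; print(fn,row,len(q),q[:,1].min(),q[:,1].max(),(q[:,1].min()+q[:,1].max())/2,q.mean(0))
E
```

```text
w6 278 48 -115.24884953397508 -97.26513522977508 -106.25699238187508 [ -81.  -106.2  264.4]
w6 284 48 -115.05719987645728 -97.43344558986446 -106.24532273316086 [ -79.2 -106.2  266.1]
w6 290 48 -114.98513620425196 -97.46598130309495 -106.22555875367345 [ -77.4 -106.2  267.5]
w6 296 48 -114.94970549375752 -97.56459745312718 -106.25715147344235 [ -75.7 -106.2  269.1]
w6 302 47 -114.8795391608882 -97.90909157610338 -106.3943153684958 [ -73.8 -106.4  270.3]
w6 308 45 -114.67418659499101 -98.1615820470984 -106.41788432104471 [ -70.9 -106.4  269.1]
w6 314 43 -114.72472335412779 -98.11585032812883 -106.4202868411283 [ -65.7 -106.4  262.8]
w6 320 41 -114.7491543954943 -98.05951366854173 -106.40433403201801 [ -60.  -106.4  255.8]
w6 326 38 -114.77723179131169 -97.97440387672412 -106.37581783401791 [ -53.7 -106.5  248.2]
w6 332 36 -114.82869452778573 -98.61957142871726 -106.7241329782515 [ -46.7 -106.7  239.8]
w6 338 33 -114.30716582637801 -98.65967635367832 -106.48342109002817 [ -38.7 -106.5  230.1]
w6 344 27 -112.95267624492554 -99.99885061081895 -106.47576342787224 [ -33.4 -106.5  226.1]
w1
[... 321 characters left out ...]
.   60.6 267.9]
w10 302 40 51.79498516438466 69.43550511740658 60.615245140895624 [-72.5  60.6 269. ]
w10 308 38 51.998836638601716 69.38954564374397 60.694191141172844 [-67.4  60.6 263.8]
w10 314 35 52.11942754028715 68.83578747357922 60.47760750693318 [-61.3  60.4 256.6]
w10 320 34 51.63748998305716 68.6705115540633 60.15400076856022 [-54.4  60.1 248.5]
w10 326 31 51.79664630097062 67.85031390967906 59.82348010532484 [-47.2  59.8 240.3]
w10 332 29 51.93658825350252 67.66179792004397 59.79919308677324 [-38.9  59.8 230.5]
w10 338 1 60.48763979114055 60.48763979114055 60.48763979114055 [-140.4   60.5  435.6]
w10 344 23 53.44840499909332 66.12800637707745 59.788205688085384 [-28.8  59.8 225.6]
```

>>> {"api": "drive_tool", "payload": {
  "steps": [
    {"delta_pos":[-4,0.4,0],"yaw":0,"hand":44},
    {"delta_pos":[-8,0.8,1],"yaw":0,"hand":44},
    {"delta_pos":[-12,1.2,2],"yaw":0,"hand":44},
    {"delta_pos":[-16,1.6,2],"yaw":0,"hand":44},
    {"delta_pos":[-20,2,0],"yaw":0,"hand":44}
  ]
}}

```text
clock: 18.13
eef_pos: [485.1, 251.0, 279.6]
eef_rot: [3.141, 0.0, 3.042]
wrist_force: [-0.0, 0.8, -0.4]
finger_gap: 43.9
```

>>> {"api": "drive_tool", "payload": {
  "steps": [
    {"delta_pos":[-20,0,0],"yaw":0,"hand":44},
    {"delta_pos":[-25,0,0],"yaw":0,"hand":44},
    {"delta_pos":[-25,0,0],"yaw":0,"hand":44},
    {"delta_pos":[-15,0,0],"yaw":0,"hand":44},
    {"delta_pos":[0,0,0],"yaw":0,"hand":44}
  ]
}}

```text
clock: 18.55
eef_pos: [398.6, 251.2, 280.1]
eef_rot: [3.141, 0.001, 3.044]
wrist_force: [-0.3, 1.0, 0.6]
finger_gap: 44.4
```

```bash
python3 - <<'E'
from h import *
np.set_printoptions(precision=3,suppress=True)
s=manip.read_state();print(s['eef_pos'],s['clock'],s['wrist_force'])
for n in ('wrist','side','top'): snap(n,n[0]+'11')
i=cv2.imread('pics/s11.png');cv2.imwrite('pics/s11c.png',cv2.resize(i[180:400,180:420],None,fx=2.7,fy=2.7,interpolation=cv2.INTER_CUBIC))
i=cv2.imread('pics/t11.png');cv2.imwrite('pics/t11c.png',cv2.resize(i[170:280,50:410],None,fx=2.2,fy=2.2,interpolation=cv2.INTER_CUBIC))
E
```

```text
[398.623 251.17  280.144] 18.55 [-0.315  1.007  0.648]
```

View pics/w11.png

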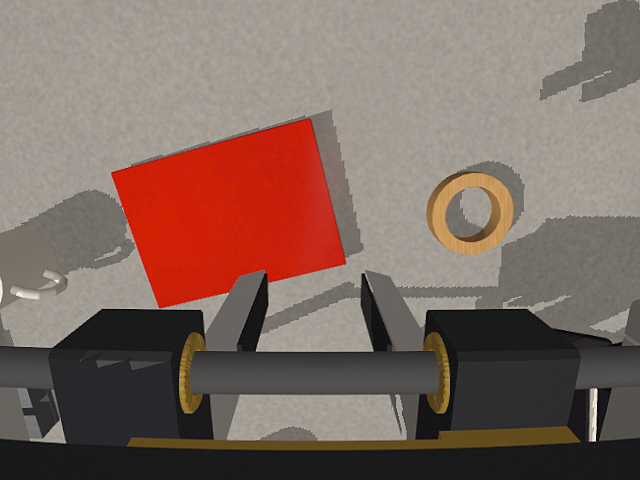

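View pics/s11c.png

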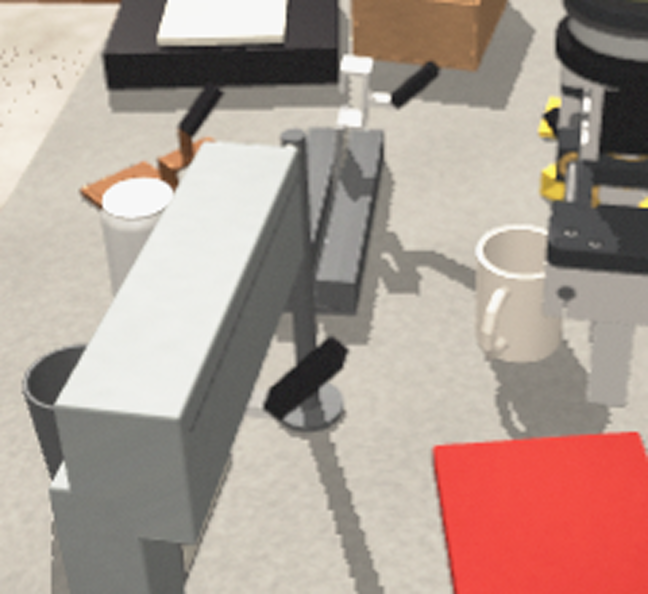

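View pics/t11c.png

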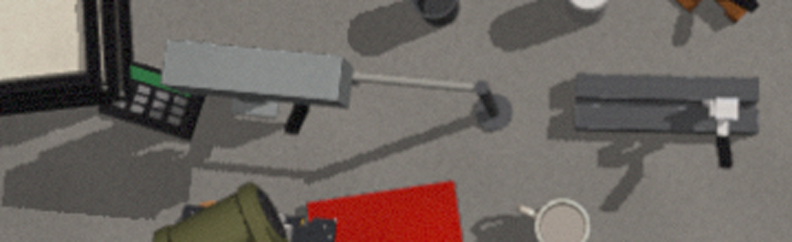

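```bash
python3 - <<'E'
from h import *
np.set_printoptions(precision=1,suppress=True)
yaw=-.099;O=np.array([613.2,176.9,0]);Rr=R.from_euler('z',yaw).as_matrix()
for fn,box in (('s11',(270,300,310,345)),('t11',(170,200,212,235))):
    c=load(fn);u0,u1,v0,v1=box
    vv,uu=np.mgrid[v0:v1,u0:u1]
    W=world(c,np.c_[uu.ravel(),vv.ravel()],c['range_z'][v0:v1,u0:u1].ravel())
    L=(W-O)@Rr; g=c['frame'][v0:v1,u0:u1].max(2).ravel()
    m=(L[:,2]>215)&(L[:,2]<280)&(L[:,0]<-46)&(L[:,0]>-95); q=L[m]
    print(fn,len(q),q.min(0),q.max(0),q.mean(0))
    for a in range(-85,-45,8):
        s=q[(q[:,0]>=a)&(q[:,0]<a+8)]
        if len(s): print(a,len(s),s.min(0),s.max(0))
E
```

```text
s11 247 [-71.6  54.6 222.4] [-46.   72.7 271.3] [-58.8  68.2 248.8]
-77 26 [-71.6  66.6 248.1] [-69.1  71.2 271.3]
-69 74 [-68.8  55.1 240.8] [-61.2  72.7 267.4]
-61 82 [-60.8  54.6 230.2] [-53.2  71.9 258.9]
-53 65 [-52.8  55.6 222.4] [-46.   71.5 248.8]
t11 97 [-83.4  52.5 229.6] [-46.2  71.9 273.8] [-65.3  61.2 257.3]
-85 19 [-83.4  53.3 259.5] [-77.5  70.3 273.7]
-77 21 [-76.5  52.9 252.8] [-69.1  70.6 273.8]
-69 20 [-68.4  53.1 246.4] [-61.2  71.9 264.6]
-61 21 [-60.2  52.7 239.1] [-53.1  71.5 255.5]
-53 16 [-53.   52.5 229.6] [-46.2  71.2 248.1]
```

```bash
python3 - <<'E'
from h import *
print(manip.sign_off())
E
```

```text
the job is handed in; nothing more can be done
None
```

The wide carrier is hanging on the rail against the stop collar, released and at rest. I handed it in at 18.6 s of the 69 s allowed; no verdict came back.

**How it went:**
- The moves could not tilt the tool, so I gripped the wide carrier's handle with the tool upright, lifted it out of the rack and hooked it on at rail y ≈ -106. Upward force on the tool rose to about 5 N, which showed it was seated.
- I then re-gripped only the tip of the handle, so the gripper's body passed about 5 mm above the trunking, and slid the carrier along.
- It met the collar at rail y ≈ 59.5. The push along the rail read about 8 N at most (about 10 N with the sideways part), with no sharp peak in the readings. I backed off until the force was near zero, opened the fingers and withdrew.

**Last checks:**
- The handle is at the height it has when hanging upright, so the carrier is seated and close to vertical. It is turned about 0.02 rad about the vertical.
- I put the hook within about 1 mm of where contact began; 3.5 mm is allowed.
- The narrow carrier is still in the rack, and the mug, pen pot and paint can are standing. The arm is clear of everything.

**Not confirmed or in disagreement:**
- No camera could see the collar itself, so its position rests on the force felt. My first shadow estimate put contact at y 46–52. After I allowed for the shear of the disc's shadow it became 58–64, which fits what I felt.
- The last top view put the handle at y ≈ 62, while the wrist view gave 60.6. That is within the 2 mm camera calibration.

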